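Fit a cover over its studs on a sloping stand and lock it down

TASK

Fit the loose cover plate on the sloping deck of the welded stand: holding it parallel to the deck, rest it on the tips of the two studs about a centimetre uphill of its place, then slide it down the slope until both holes drop over the studs and it lies flat on the deck. Then swing the clamp strap round until it is fully home over the edge of the cover, and last tighten the castle nut clockwise until its slots next line up with the cotter hole in its bolt. Leave the other things on the bench where they are.

Things in the scene. Friction and masses are not known exactly. Their poses are not given: they have to be found in the camera images.
- cover: the loose cover: a bare steel plate 60 (its x) x 120 (its y) x 6 mm, 0.2 to 0.4 kg, flat on the bench; two through holes of 13 mm on its y axis, 30 mm either side of the middle; in the middle an upright rib to hold it by, 10 mm thick (along x), 36 mm long (along y), its top 45 mm above the plate's underside. Origin: middle of the plate's underside, z up out of the rib. Either way round fits
- deck: sloping grey deck, 112 (x) x 215 (y) x 10 mm, of the welded stand, which is fixed to the bench; its face slopes 30 degrees and looks up and to the robot's left. Origin: on the face midway between the two studs, 65 mm above the bench; x points straight up the slope, y level along the deck, z out of the face. The face runs from x -50 to +62 and from y -75 to +140 mm; the clamp is at the +y end
- stud_1 (a point): centre of the tip of one of the two fixed plain steel studs: 10 mm in diameter, 12 mm high from the deck's face, 1 mm chamfer, at the deck's x 0, y +30 mm. The cover's place is with its origin at the deck's origin and its y axis along the deck's, either way
- stud_2 (a point): centre of the tip of the other stud, at the deck's x 0, y -30 mm
- bolt_end (a point): centre of the end of the fixed 14 mm bolt that carries the strap and the castle nut: at the deck's x 0, y +105 mm, 42 mm above the face. The cotter hole passes through the bolt along the deck's x axis, 34 mm above the face; a dark saw cut across the bolt's end runs the same way
- strap (a joint): angle of the clamp strap about the bolt, rad: 0 = at its stop, fully home over the cover's edge (pointing to the deck's -y); grows as it swings uphill (pi/2: points to the deck's +x), to 2.0. A steel bar 22 x 8 mm reaching 62 mm from the bolt's axis, underside 8 mm above the face: it passes 2 mm over a seated cover and strikes one that is not. It stays where left; about 2 N at the post moves it
- strap_post (a point): centre of the top end of the round finger post on the strap: 12 mm in diameter, standing 26 mm up from the strap's top, 50 mm from the bolt's axis, its top 42 mm above the deck's face
- castle_nut (a joint): how far the castle nut is turned clockwise (seen from above the deck), rad, 0 to 1.6. Its slots line up with the cotter hole at 0 and at 1.047 (60 degrees); it starts between them. Turning takes 0.2 to 0.3 N m, rising as it tightens; it stays where it is left
- nut_top (a point): on the nut's axis at the top of its hexagon. The hexagon is 30 mm across flats, 16 to 30 mm above the deck's face; the six-slotted crown above it is 25 mm across and ends 38 mm above the face. At joint value q two of the flats face along the deck's x axis turned by q clockwise, the others every 60 degrees
- tape_measure: yellow tape measure 67 x 77 x 32 mm, a bystander; origin at the middle of its underside
- parts_tin: open round tin of washers, 70 mm across, 28 mm high, a bystander; origin at the middle of its underside
- bearing: ball bearing 52 mm across, 15 mm high, a bystander; origin at the middle of its underside
- brass_elbow: brass elbow 46 x 50 x 25 mm, a bystander; origin at the middle of its underside
- punch: steel centre punch 12 mm thick, 115 mm long, lying down, a bystander; origin at the middle of its underside

How it is judged:
By the outcome, as a careful person would: the job done as asked, in the order asked, and still so for the second after the job is handed in, with the robot touching nothing.
It also fails if it takes over 66 s, if anything falls off the work surface, if the arm or the gripper's body presses on something with over 40 N, if the wrist force passes 120 N, or if a joint passes its speed limit or range.

ROBOT

A 6-joint arm with a two-finger parallel gripper is mounted at the origin on a cart in front of the work surface, level with it; the furniture and walls round the work are solid. World frame = base frame: x ahead of the robot, y to its left, z up, the work surface at z = 0. Lengths are in m, angles in rad, forces in N, time in s.
With the tool pointing down it reaches from about 0.375 to 0.975 m from the base axis. Payload 3.8 kg.
Tool frame: the origin (TCP) lies on the centre line of the jaws, within the pads' length; the fingertips stand 8 mm ahead of it and the grasp point (between the pads) lies 11 mm behind it; z points along the fingers, y is the direction in which the jaws open and shut (so a half turn about z gives the same grasp; the last joint's range is limited). The gripper opens to 85 mm and grips with 20 to 120 N. Pads are 22 mm wide; open, the fingers measure 114 mm over their backs; the gripper's body (76 mm by 85 mm) begins 54 mm behind the grasp point. The pads swing forward as they close: fully open they stand 13 mm farther back than shut.
Start: joints at [-1.315, 0.264, 1.604, -0, 1.274, -0.037], TCP at [0.195, -0.646, 0.239] pointing down, gripper open.
Joint ranges: [-2.63, 2.63], [-0.94, 2.18], [0.31, 2.57], [-1.31, 4.45], [0, 2.66], [-2.55, 2.55]. Speed limits (rad/s): [2.57, 2.57, 3.14, 3.14, 3.14, 3.14].

INTERFACE

Orientations are given as a rotation vector (axis times angle).
In Python, from workcell import * gives the robot as it stands.
- The arm moves only by the tool play_rows, never from a script. Its arguments are lists of equal length, an entry for each row: "slide": the shift along the tool's x, y, z in cm, a list of three; "delta_rot": the turn, a rotation vector about the tool's x, y, z in rad, a list of three. In form: {"slide": [[x, y, z], ...], "delta_rot": [[wx, wy, wz], ...]}. A call has 1 to 12 rows; each row is the pose to reach, as a shift and turn from the pose measured when the call began, along the tool's axes at that moment; what a row does not reach only later rows make up. A row lasts 1/12 s, in which the tool goes at most 41.7 mm and 7.16 degrees, less where a joint would pass 70% of its speed; a pose out of reach is approached as far as the arm can. A call with a gripper value outside its range is refused whole. "hand" is the opening, from 0 (shut) to 1 (fully open), set as the call begins (left out, the last holds). The fingers move at their own pace and stop on an object; "force" is the grip in N (left out, the last holds). Time passes only in rows, so rows that repeat a pose let the fingers close. It gives the time, the measured TCP pose, the force and the opening at its end, in the units of the state.
- read_state(): the state, without advancing time (a new reading comes with each control period).
- read_camera(name): name is "side" or "top" or "wrist"; returns a dict with "image" (400x640x3 uint8, red, green, blue), "depth" (400x640 float32, m along the optical axis (not along the pixel's ray), 0 where there is no reading), "fovy" (degrees; the focal length in pixels is half the picture's height over the tangent of half this angle, whatever the lens; pixels are square), "cx", "cy" (the principal point, pixels), "k1" (the pictures are not rectified: a ray, as slopes to the right and down, at radius r is drawn at 1 + k1 r^2 times it, then the intrinsics apply), "world_from_camera" (4x4, takes a point from camera to world coordinates); the wrist camera has in their place "hand_eye" (4x4, takes a point from camera to tool coordinates, whose origin is the TCP and whose axes are the flange's). Camera axes: x right, y up, looking along -z (the intrinsics and any distortion apply to the point x, -y, -z); pixel columns grow to the right and rows downward; lengths in m; the calibration is good to about 2 mm. A picture is of the moment at which its call begins: read the wrist's pose just before it.
- finish_job(): hands the job in, once; it reports no verdict.
Trained networks look in a picture, given as the dict that the camera call returned (one of the last four; its "shot" number tells which), for a name from the list of things; names that differ only in an ending like _2 or _b are one class to them, and where a whole thing is asked for, a point or a joint stands for the part that bears it (a point fixed in the world has none). Each returns a list of dicts, best first, with "conf" (0 to 1); they miss things now and then, are a little off and sometimes report something else, mostly with a low value. They report only what shows in the picture. A call takes as long as a camera call.
- spot_in(target, picture): "bbox" ([centre column, centre row, width, height] in pixels, round what is visible of it).
- landmark_of(target, picture): "at" ([column, row] in pixels: a listed point, or the origin of a listed thing).
The state is a dict: "time": time; "q": joint angles; "joint_vel": joint speeds; "joint_torque": joint torques, N m; "tool_pos": TCP position; "tcp_rot": TCP orientation; "wrist_force": force on the tool from outside, world axes, zero at the start; "torque": the same for the moment, N m; "width": opening from 0.0 (shut) to 1.0 (fully open).
Only numpy, scipy, OpenCV 4.12 (cv2) and the standard library are available. Lean on these libraries where they do the work, as an engineer would, in place of code of your own. Each camera call takes 0.05 s, during which the arm holds its last target.

## Working session

There is one attempt and no reset: what is moved stays moved. The work goes in short steps, Python scripts to look and compute and a tool call to move; the robot and the scene stay as the last step left them, time stands still between calls to the robot, and variables do not carry over. Pictures are saved under pics/ and viewed, and the job is handed in when it is done.

Besides the shell and the picture viewer there is one more tool, called after "Call:" as name(argument=value, ...), one argument or row to a line, values as JSON. play_rows: Moves the arm, as the interface text tells. Its arguments: {"type":"object","properties":{"slide":{"type":"array"},"delta_rot":{"type":"array"},"hand":{"type":"number"},"force":{"type":"number"}},"required":["slide","delta_rot"]}

```bash
ls -la; mkdir -p pics; cat > h.py <<'E'
from workcell import *
import numpy as np, cv2
from scipy.spatial.transform import Rotation as R
def cam(name,save=None):
    s=read_state(); p=read_camera(name)
    if save: cv2.imwrite('pics/'+save,p['image'][:,:,::-1])
    if 'world_from_camera' in p: T=np.array(p['world_from_camera'])
    else:
        W=np.eye(4);W[:3,:3]=R.from_rotvec(s['tcp_rot']).as_matrix();W[:3,3]=s['tool_pos'];T=W@np.array(p['hand_eye'])
    p['T']=T; return p
def ray(p,u,v):
    f=200/np.tan(np.radians(p['fovy'])/2)
    d=np.array([(u-p['cx'])/f,(v-p['cy'])/f]); x=d.copy()
    for _ in range(20): x=d/(1+p['k1']*(x@x))
    return np.array([x[0],-x[1],-1.])
def pt(p,u,v,depth=None):
    if depth is None:
        w=p['depth'][max(0,int(v)-1):int(v)+2,max(0,int(u)-1):int(u)+2]; w=w[w>0]
        depth=np.median(w) if len(w) else np.nan
    return (p['T']@np.append(ray(p,u,v)*depth,1))[:3]
def onz(p,u,v,z):
    o=p['T'][:3,3]; d=p['T'][:3,:3]@ray(p,u,v); return o+d*(z-o[2])/d[2]
def proj(p,X):
    c=np.linalg.inv(p['T'])@np.append(X,1); s=np.array([c[0],-c[1]])/-c[2]; r2=s@s
    f=200/np.tan(np.radians(p['fovy'])/2); return s*(1+p['k1']*r2)*f+[p['cx'],p['cy']]
E
python3 - <<'E'
from h import *
np.set_printoptions(precision=4,suppress=True)
print(read_state())
for n in ['side','top','wrist']:
    p=cam(n,n+'0.png'); print(n,p['fovy'],p['cx'],p['cy'],p['k1'],p['T'])
    for t in ['cover','deck','stud_1','bolt_end','strap_post','strap','nut_top','castle_nut','tape_measure','parts_tin','bearing','brass_elbow','punch']:
        for l in landmark_of(t,p)[:3]:
            u,v=l['at']; print(n,t,round(l['conf'],2),np.round(l['at'],1),pt(p,u,v))
E
```

```text
total 12
drwxr-xr-x  3 agent agent 4096 Dec  6 12:36 .
drwxr-xr-x 23 root  root  4096 Dec  6 12:36 ..
drwxr-xr-x  2 agent agent 4096 Dec  6 12:36 pics
{'time': 0.0, 'q': array([-1.3149,  0.2648,  1.6054, -0.    ,  1.2737, -0.0368]), 'joint_vel': array([-0.0006,  0.0009, -0.0014, -0.    , -0.0017, -0.0006]), 'joint_torque': array([  0.0008, -51.5109, -36.732 ,  -0.0002,   0.013 ,  -0.    ]), 'tool_pos': array([ 0.1947, -0.6456,  0.2379]), 'tcp_rot': array([-3.1058, -0.4579,  0.0004]), 'wrist_force': array([-0.8998,  0.0809,  0.0185]), 'torque': array([-0.0588, -0.0425,  0.0088]), 'width': 0.9943735939057531}
side 50.5549621193224 322.67366955650743 199.41107696240024 0.0023892347606174744 [[-0.8964  0.2163 -0.3868  0.1337]
 [-0.4432 -0.4348  0.784   0.7901]
 [ 0.0014  0.8742  0.4856  0.5946]
 [ 0.      0.      0.      1.    ]]
side cover 0.81 [252.8 268.8] [0.6005 0.192  0.0064]
side deck 0.72 [345.9 191.4] [ 0.5133 -0.1169  0.0736]
side deck 0.29 [348.2 181.8] [ 0.5316 -0.1748  0.0717]
side stud_1 0.95 [344.7 188.2] [ 0.5373 -0.165   0.0551]
side stud_1 0.94 [348.4 180.9] [ 0.5444 -0.207   0.0572]
side stud_1 0.64 [348.9 162.9] [ 0.5574 -0.2378  0.098 ]
side bolt_end 0.84 [346.9 164.2] [ 0.5613 -0.2325  0.0953]
side strap_post 0.59 [347.1 165.2] [ 0.5594 -0.2297  0.0937]
side strap_post 0.47 [359.5 154.7] [ 0.6398 -0.535  -0.0053]Traceback (most recent call last):
  File "<stdin>", line 7, in <module>
ValueError: it knows: bearing, bolt_end, brass_elbow, cover, deck, nut_top, parts_tin, punch, strap_post, stud, tape_measure
```

```bash
python3 - <<'E'
from h import *
np.set_printoptions(precision=4,suppress=True)
for n in ['side','top','wrist']:
    p=cam(n,n+'1.png'); print(n,p['fovy'],p['cx'],p['cy'],p['k1'],p['T'].tolist() if 0 else '')
    for t in ['cover','deck','stud_1','bolt_end','strap_post','nut_top','tape_measure','parts_tin','bearing','brass_elbow','punch']:
        for l in landmark_of(t,p)[:3]:
            u,v=l['at']; print(n,t,round(l['conf'],2),np.round(l['at'],1),pt(p,u,v))
E
```

```text
side 50.5549621193224 322.67366955650743 199.41107696240024 0.0023892347606174744 
side cover 0.92 [251.3 271.5] [0.597  0.2027 0.0078]
side deck 0.71 [346.7 190.2] [ 0.5229 -0.1451  0.0616]
side stud_1 0.83 [349.4 182.1] [ 0.5282 -0.1752  0.0713]
side stud_1 0.72 [342.6 188.6] [ 0.5441 -0.1662  0.0517]
side bolt_end 0.9 [349.1 160.7] [ 0.6512 -0.4664 -0.004 ]
side strap_post 0.57 [358.7 154.7] [ 0.6437 -0.537  -0.0069]
side nut_top 0.66 [347.2 162. ] [ 0.5619 -0.2357  0.1007]
side tape_measure 0.57 [293.4 182.4] [ 0.7203 -0.1983  0.0169]
side parts_tin 0.88 [237.8 233.5] [0.7006 0.1085 0.0203]
side bearing 0.89 [337.9 274.2] [0.4215 0.1324 0.0126]
side brass_elbow 0.6 [382.8 256.1] [0.3557 0.0309 0.0147]
side punch 0.44 [330.6 167.5] [ 0.6743 -0.3643  0.0073]
top 45.071405378985354 310.65760568704343 195.45444069916152 -0.06413606932320687 
top deck 0.85 [352.7 208.2] [ 0.5178 -0.1506  0.0651]
top stud_1 0.85 [339.2 210.5] [ 0.5158 -0.1119  0.0617]
top stud_1 0.77 [360.9 201.5] [ 0.5361 -0.1774  0.0566]
top bolt_end 0.62 [385.1 186.1] [ 0.5642 -0.2444  0.1017]
top strap_post 0.5 [390.6 200.9] [ 0.5166 -0.2493  0.1252]
top nut_top 0.65 [382.8 184.5] [ 0.5715 -0.2403  0.0924]
top tape_measure 0.55 [371.7 142.4] [ 0.7168 -0.2361  0.0316]
top tape_measure 0.34 [301.5 267. ] [0.3714 0.0113 0.013 ]
top parts_tin 0.97 [269.7 154.5] [0.7163 0.0725 0.0137]
top parts_tin 0.56 [349.5 206.7] [ 0.5237 -0.1424  0.0615]
top bearing 0.59 [260.7 254.9] [0.4194 0.1262 0.0008]
top brass_elbow 0.55 [300.7 264.5] [0.3796 0.013  0.0004]
top punch 0.6 [413.9 158.6] [ 0.6615 -0.3628  0.0023]
wrist 70.69640668922086 313.5523638461698 204.7232719157031 -0.004384729529991964
```

View pics/side0.png

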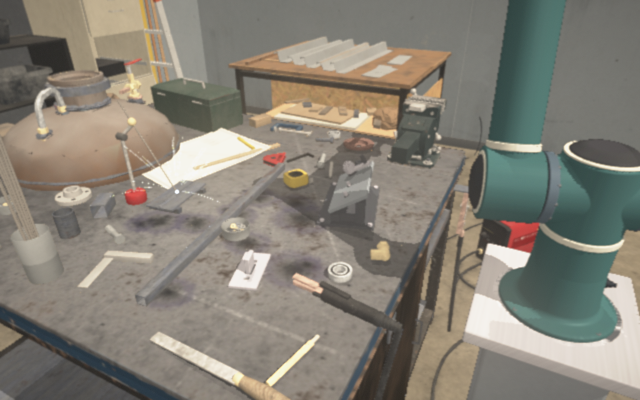

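View pics/top1.png

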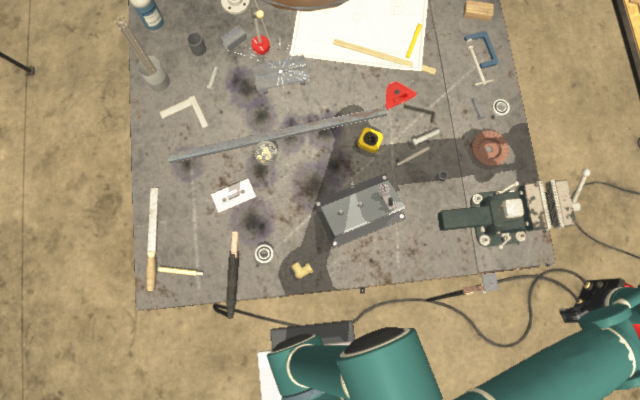

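View pics/wrist1.png

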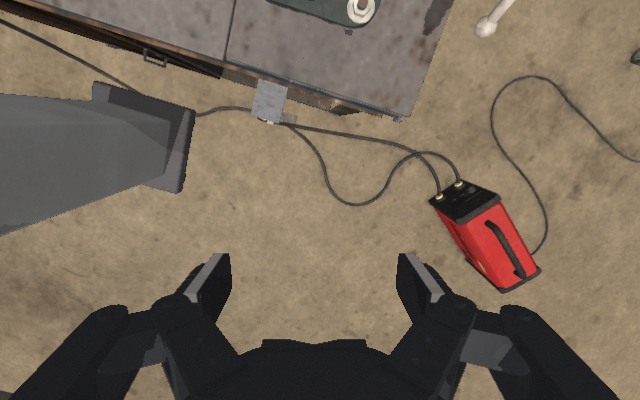

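```bash
python3 - <<'E'
from h import *
np.set_printoptions(precision=4,suppress=True)
p=cam('top'); s=cam('side')
a=cv2.resize(p['image'][150:260,190:450],None,fx=3,fy=3,interpolation=cv2.INTER_CUBIC)
cv2.imwrite('pics/topz.png',a[:,:,::-1])
a=cv2.resize(s['image'][140:300,220:420],None,fx=3.5,fy=3.5,interpolation=cv2.INTER_CUBIC)
cv2.imwrite('pics/sidez.png',a[:,:,::-1])
for u in range(310,415,8):
    print(u,[ '%.0f,%.0f,%.0f'%tuple(1000*pt(p,u,v)) for v in range(180,250,8)])
E
```

```text
310 ['628,-41,-1', '604,-38,-0', '579,-35,2', '555,-33,2', '531,-30,0', '507,-28,1', '483,-25,-1', '460,-23,-1', '436,-20,1']
318 ['625,-64,2', '601,-62,1', '577,-59,-2', '550,-56,14', '527,-54,7', '505,-51,-1', '481,-49,-0', '457,-46,2', '434,-44,1']
326 ['623,-89,-1', '598,-86,1', '572,-82,9', '548,-80,10', '517,-74,54', '500,-74,10', '477,-72,9', '455,-69,1', '432,-67,-2']
334 ['621,-112,0', '596,-109,2', '570,-106,7', '539,-101,46', '514,-97,59', '488,-93,74', '464,-90,85', '447,-90,48', '428,-90,11']
342 ['618,-136,2', '593,-133,1', '568,-130,7', '535,-123,53', '509,-118,71', '485,-115,80', '461,-112,89', '449,-116,8', '426,-113,4']
350 ['615,-160,1', '589,-157,8', '558,-150,44', '532,-145,59', '507,-141,70', '482,-137,84', '458,-133,95', '446,-139,10', '424,-137,1']
358 ['613,-185,0', '587,-180,9', '554,-172,51', '528,-167,68', '504,-163,76', '479,-159,88', '467,-165,7', '444,-162,7', '421,-160,0']
366 ['610,-208,3', '584,-204,10', '551,-194,54', '526,-190,67', '500,-185,81', '476,-180,93', '465,-189,8', '442,-187,-0', '419,-184,-2']
374 ['606,-231,8', '574,-222,46', '548,-217,59', '522,-211,72', '497,-206,86', '474,-202,91', '462,-212,8', '440,-210,-0', '416,-207,2']
382 ['603,-255,9', '560,-235,101', '540,-235,86', '519,-233,79', '494,-228,89', '483,-239,8', '460,-236,5', '437,-234,-1', '414,-230,1']
390 ['603,-281,-1', '566,-266,59', '537,-257,88', '510,-249,113', '491,-249,94', '481,-262,9', '458,-261,-0', '435,-257,-1', '411,-254,1']
398 ['600,-305,0', '576,-301,1', '537,-282,75', '512,-276,89', '502,-289,9', '478,-286,7', '455,-284,2', '432,-281,-0', '409,-277,2']
406 ['598,-329,-0', '574,-326,-1', '549,-322,-1', '525,-318,-0', '501,-315,-0', '477,-311,1', '453,-308,1', '429,-304,2', '406,-301,0']
414 ['595,-353,2', '570,-349,3', '547,-347,-2', '522,-343,-1', '499,-339,-2', '474,-335,-0', '451,-331,1', '427,-328,-1', '404,-324,1']
```

View pics/topz.png

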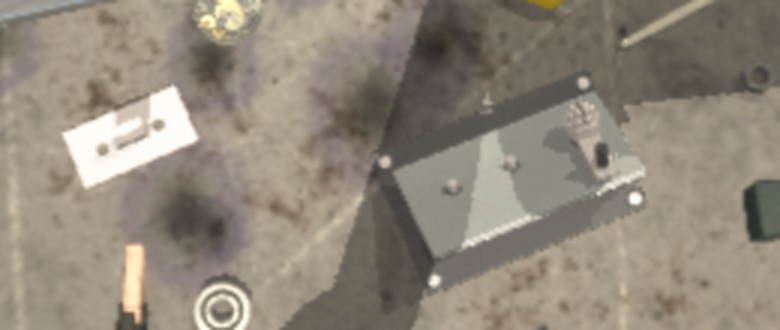

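View pics/sidez.png

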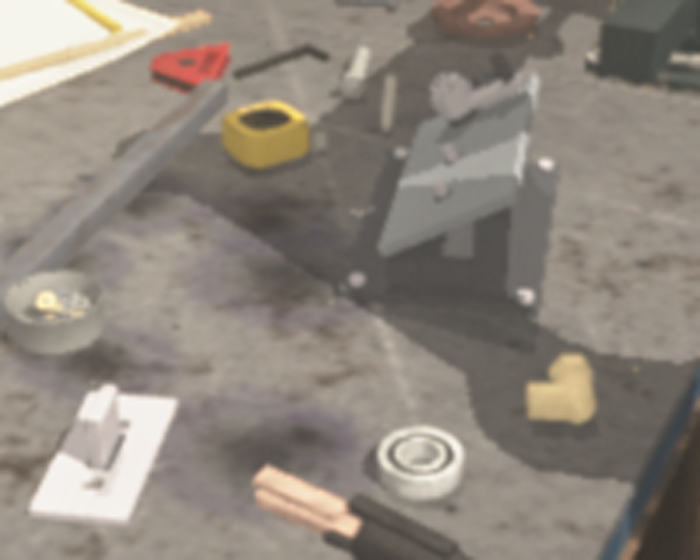

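```bash
cat >> h.py <<'E'
def Td(psi,o):
    # deck pose: y dir horizontal angle psi
    y=np.array([np.cos(psi),np.sin(psi),0]); xh=np.array([y[1],-y[0],0])
    x=xh*np.cos(np.pi/6)+np.array([0,0,.5]); z=np.cross(x,y)
    T=np.eye(4);T[:3,:3]=np.c_[x,y,z];T[:3,3]=o;return T
def goto(pos,Rm):
    s=read_state();R0=R.from_rotvec(s['tcp_rot']).as_matrix()
    d=R0.T@(np.array(pos)-s['tool_pos'])*100; w=R.from_matrix(R0.T@Rm).as_rotvec()
    n=max(np.linalg.norm(d)/4.17,np.degrees(np.linalg.norm(w))/7.16)
    print('slide',np.round(d,2).tolist(),'rot',np.round(w,4).tolist(),'rows>=%.1f'%n)
    return d,w
E
python3 - <<'E'
from h import *
np.set_printoptions(precision=4,suppress=True)
s=read_state();print(R.from_rotvec(s['tcp_rot']).as_matrix())
print(np.array(read_camera('wrist')['hand_eye']))
p=cam('top')
P=[]
for u in range(330,375,2):
    for v in range(200,230,2): P.append(pt(p,u,v))
P=np.array(P);P=P[P[:,2]>.03]
for _ in range(5):
    A=np.c_[P[:,:2],np.ones(len(P))];c=np.linalg.lstsq(A,P[:,2],rcond=None)[0];r=P[:,2]-A@c;P=P[abs(r)<2*r.std()]
n=np.array([-c[0],-c[1],1]);n/=np.linalg.norm(n);print(n,np.degrees(np.arccos(n[2])),np.degrees(np.arctan2(n[1],n[0])),r.std(),len(P))
# vise heights
for u in range(430,580,15): print(u,['%.0f,%.0f,%.0f'%tuple(1000*pt(p,u,v)) for v in range(180,245,10)])
E
```

```text
[[ 0.9574  0.2886  0.    ]
 [ 0.2886 -0.9574  0.    ]
 [ 0.     -0.     -1.    ]]
[[-0.0005  0.9578  0.2876  0.073 ]
 [ 1.      0.0007 -0.0005 -0.0003]
 [-0.0007  0.2876 -0.9578 -0.1345]
 [ 0.      0.      0.      1.    ]]
[0.4801 0.137  0.8665] 29.951004791135542 15.925850761543124 0.0008341264607675018 256
430 ['591,-402,-0', '560,-398,-1', '529,-392,1', '499,-388,-1', '469,-383,-0', '439,-378,3', '410,-373,1']
445 ['585,-447,2', '555,-443,-1', '525,-438,-0', '478,-398,111', '450,-392,116', '427,-401,73', '405,-418,0']
460 ['581,-494,-1', '550,-488,2', '520,-484,-2', '473,-439,113', '446,-435,111', '430,-468,0', '400,-462,1']
475 ['576,-540,-1', '546,-535,-2', '511,-521,21', '469,-482,112', '441,-477,112', '424,-509,12', '396,-508,-1']
490 ['572,-587,-1', '541,-581,-1', '491,-526,118', '464,-522,115', '436,-517,116', '411,-519,100', '390,-547,15']
505 ['567,-632,1', '525,-599,63', '475,-535,194', '449,-530,195', '429,-550,138', '403,-546,133', '381,-571,64']
520 ['562,-680,-2', '503,-597,160', '471,-574,196', '444,-568,199', '424,-585,150', '402,-605,97', '379,-636,18']
535 ['557,-726,0', '494,-625,186', '468,-619,187', '441,-614,186', '415,-609,186', '405,-695,1', '375,-689,0']
550 ['517,-672,186', '491,-669,181', '466,-670,168', '441,-670,157', '417,-681,127', '466,-1171,-814', '370,-736,0']
565 ['513,-713,187', '486,-707,187', '459,-699,189', '433,-695,187', '406,-688,189', '458,-1246,-817', '411,-1239,-822']
```

```bash
python3 - <<'E'
from h import *
T=Td(np.radians(-74.1),[0.525,-0.143,0.065])
D=T[:3,:3]
Rt=np.c_[-D[:,1],-D[:,0],-D[:,2]]; print(np.linalg.det(Rt))
tgt=T@[0,.04,.16,1]; print(tgt)
Rd=R.from_euler('z',106,degrees=True).as_matrix()@np.diag([1,-1,-1.])
goto([0.40,-0.30,0.42],Rd)
goto(tgt[:3],Rt)
E
```

```text
1.0
[ 0.61289767 -0.15955291  0.20356406  1.        ]
slide [29.64, -27.23, -18.07] rot [0.0, -0.0, -1.5572] rows>=12.5
slide [54.08, -34.53, 3.57] rot [0.4127, -0.4064, -1.5167] rows>=15.4
```

Call:
play_rows(
  slide=[
    [0, 0, -4],
    [0, 0, -8],
    [1, -1, -12],
    [4, -3, -15],
    [7, -6, -18],
    [10, -9, -18],
    [13, -12, -18],
    [17, -15, -18],
    [20, -18, -18],
    [23, -21, -18],
    [26, -24, -18],
    [29.6, -27.2, -18],
  ],
  delta_rot=[
    [0, 0, 0],
    [0, 0, -0.1],
    [0, 0, -0.22],
    [0, 0, -0.34],
    [0, 0, -0.46],
    [0, 0, -0.58],
    [0, 0, -0.7],
    [0, 0, -0.82],
    [0, 0, -0.94],
    [0, 0, -1.06],
    [0, 0, -1.18],
    [0, 0, -1.3],
  ],
)

```text
time: 3.3
tool_pos: [0.3838, -0.3261, 0.4196]
tcp_rot: [2.19, 2.251, 0.0]
wrist_force: [0.4, 0.5, 1.0]
width: 0.997
```

```bash
python3 - <<'E'
from h import *
print(read_state())
T=Td(np.radians(-74.1),[0.525,-0.143,0.065])
D=T[:3,:3]
Rt=np.c_[-D[:,1],-D[:,0],-D[:,2]]
tgt=T@[0,.04,.16,1]
goto(tgt[:3],Rt)
E
```

```text
{'time': 3.3, 'q': array([-7.53800662e-01, -1.24317081e-01,  1.69355479e+00,  5.00209074e-05,
        1.57151413e+00, -7.81321822e-01]), 'joint_vel': array([ 0.95686154, -0.1945808 ,  0.17706847,  0.00530196,  0.01099722,
       -0.48048597]), 'joint_torque': array([ -5.71121424, -31.81151748, -38.45118999,  -0.15315728,
         0.27848876,   0.46627605]), 'tool_pos': array([ 0.38378773, -0.32609422,  0.41963129]), 'tcp_rot': array([2.19007813e+00, 2.25119663e+00, 1.02089819e-04]), 'wrist_force': array([0.35308667, 0.54879327, 0.97689128]), 'torque': array([ 0.05518251,  0.00307234, -0.00069619]), 'width': 0.9965302203076346}
slide [16.03, 23.35, 21.61] rot [0.5214, -0.0648, -0.2444] rows>=8.5
```

Call:
play_rows(
  slide=[
    [1.5, 2.5, 0.5],
    [3, 5, 1],
    [4.5, 7.5, 3],
    [6, 10, 5],
    [8, 13, 8],
    [10, 16, 11],
    [12, 19, 14],
    [14, 21.5, 17],
    [15.5, 23, 20],
    [16, 23.3, 21.6],
    [16, 23.3, 21.6],
    [16, 23.3, 21.6],
  ],
  delta_rot=[
    [0.05, -0.01, -0.02],
    [0.1, -0.01, -0.05],
    [0.15, -0.02, -0.07],
    [0.21, -0.03, -0.1],
    [0.27, -0.04, -0.12],
    [0.33, -0.04, -0.15],
    [0.39, -0.05, -0.18],
    [0.45, -0.06, -0.21],
    [0.5, -0.065, -0.24],
    [0.521, -0.065, -0.244],
    [0.521, -0.065, -0.244],
    [0.521, -0.065, -0.244],
  ],
)

```text
time: 4.3
tool_pos: [0.6116, -0.1588, 0.2006]
tcp_rot: [-1.661, -2.205, 0.595]
wrist_force: [-0.7, -0.4, 1.0]
width: 0.997
```

```bash
python3 - <<'E'
from h import *
np.set_printoptions(precision=4,suppress=True)
s=read_state(); print(s['time'],s['q'],s['tool_pos'])
p=cam('wrist','w2.png')
for t in ['stud_1','bolt_end','strap_post','nut_top','deck']:
    for l in landmark_of(t,p)[:3]:
        u,v=l['at']; print(t,round(l['conf'],2),np.round(l['at'],1),pt(p,u,v))
np.save('w2.npy',{k:p[k] for k in p},allow_pickle=True)
E
```

```text
4.3 [-0.1753  0.5219  1.4109 -0.2232  1.6902 -0.4269] [ 0.6116 -0.1588  0.2006]
stud_1 0.91 [310.2 186.1] [ 0.5339 -0.1721  0.0737]
stud_1 0.87 [305.9 122.7] [ 0.5133 -0.1128  0.0757]
bolt_end 0.96 [306.7 266.3] [ 0.5667 -0.2409  0.1019]
bolt_end 0.73 [479.5 298. ] [ 0.7214 -0.223   0.0314]
strap_post 0.86 [256.8 263.1] [ 0.5242 -0.2497  0.1267]
nut_top 0.64 [307.2 261.1] [ 0.5655 -0.2352  0.1017]
nut_top 0.33 [480.3 299.5] [ 0.7227 -0.2242  0.0311]
deck 0.6 [309.1 153.5] [ 0.5186 -0.1433  0.0644]
```

View pics/w2.png

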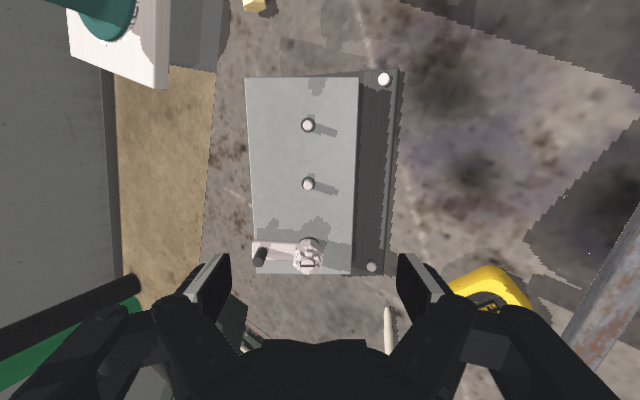

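```bash
python3 - <<'E'
from h import *
np.set_printoptions(precision=4,suppress=True)
p=np.load('w2.npy',allow_pickle=True).item()
im=p['image']
a=cv2.resize(im[50:290,220:420],None,fx=3,fy=3,interpolation=cv2.INTER_CUBIC)[:600]
b=cv2.resize(im[225:285,235:345],None,fx=7,fy=7,interpolation=cv2.INTER_CUBIC)
cv2.imwrite('pics/w2a.png',a[:,:,::-1]); cv2.imwrite('pics/w2b.png',b[:,:,::-1])
P=[pt(p,u,v) for u in range(262,345,3) for v in range(85,230,3)]
P=np.array(P)
for _ in range(8):
    A=np.c_[P[:,:2],np.ones(len(P))];c=np.linalg.lstsq(A,P[:,2],rcond=None)[0];r=P[:,2]-A@c;P=P[abs(r)<2*r.std()+1e-4]
n=np.array([-c[0],-c[1],1]);n/=np.linalg.norm(n);print(n,np.degrees(np.arccos(n[2])),np.degrees(np.arctan2(n[1],n[0])),r.std(),len(P))
print('z at guess',c@[0.523,-0.143,1])
E
```

```text
[0.4805 0.1379 0.8661] 29.992343838109267 16.013496694915116 0.00029698088488376833 1283
z at guess 0.061488773946122566
```

View pics/w2a.png

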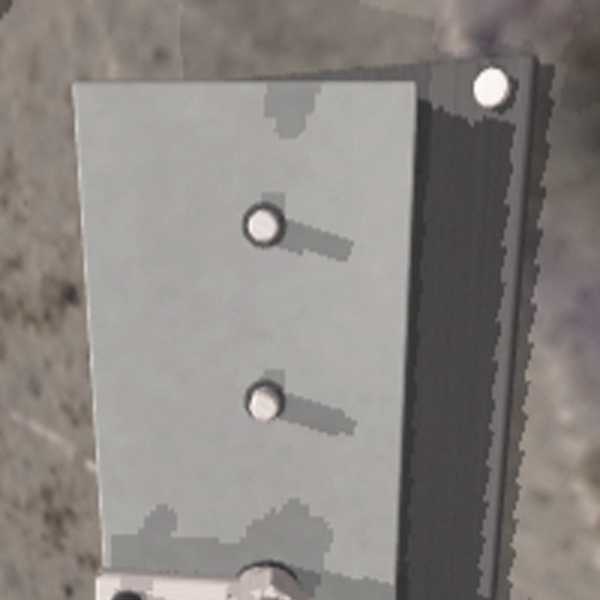

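View pics/w2b.png

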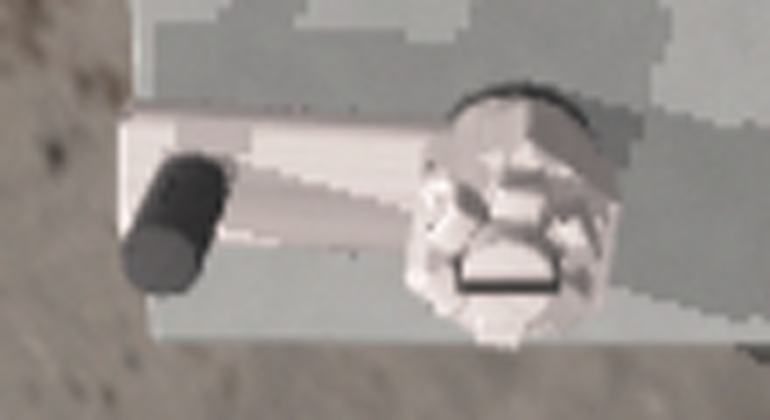

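```bash
cat > fit.py <<'E'
from h import *
from scipy.optimize import least_squares
np.set_printoptions(precision=4,suppress=True)
def fit(p,px,pts,z0=None,x0=[-74*np.pi/180,.523,-.143,.064]):
    def res(x):
        T=Td(x[0],x[1:4]); r=[]
        for a,b in zip(px,pts): r+=list(proj(p,(T@np.append(b,1))[:3])-a)
        if z0 is not None: r.append((x[3]-z0)*2000)
        return np.array(r)
    s=least_squares(res,x0); return s.x,res(s.x)
E
python3 - <<'E'
from fit import *
p=np.load('w2.npy',allow_pickle=True).item()
px=[[307.4,125],[307.7,183.7],[307.5,265.8],[244.5,77.4],[358,77.4]]
pts=[[0,-.03,.012],[0,.03,.012],[0,.105,.042],[.062,-.075,0],[-.05,-.075,0]]
for z0 in (None,.065):
    x,r=fit(p,px,pts,z0); print(np.degrees(x[0]),x[1:],np.round(r,1))
T=Td(x[0],x[1:])
P=[];
for u in range(262,345,3):
    for v in range(85,230,3): P.append((np.linalg.inv(T)@np.append(pt(p,u,v),1))[:3])
P=np.array(P);print('face z in deck',np.median(P[:,2]))
# post: ray at deck z .042
o=p['T'][:3,3]; Ti=np.linalg.inv(T)
def ondeck(u,v,h):
    d=T[:3,:3].T@(p['T'][:3,:3]@ray(p,u,v)); oo=(Ti@np.append(o,1))[:3]; return oo+d*(h-oo[2])/d[2]
q=ondeck(257.4,261.4,.042); print('post',q, 'angle',np.arctan2(q[0],-(q[1]-.105)), np.hypot(q[0],q[1]-.105))
E
```

```text
-73.89407240262062 [ 0.5163 -0.1458  0.0623] [-0.1  0.3  0.1  1.6  0.1 -1.5 -0.8 -0.1  0.7 -0.4]
-73.88540069408458 [ 0.5176 -0.1452  0.0647] [-0.2  0.2 -0.   2.1  0.  -0.3 -1.5 -0.6  1.1 -1.  -0.7]
face z in deck 0.00015529550421336524
post [0.05   0.1005 0.042 ] angle 1.4804884072276574 0.05024662431038011
```

```bash
cat >> fit.py <<'E'
def ondeck(p,T,u,v,h):
    Ti=np.linalg.inv(T);o=p['T'][:3,3]
    d=T[:3,:3].T@(p['T'][:3,:3]@ray(p,u,v)); oo=(Ti@np.append(o,1))[:3]; return oo+d*(h-oo[2])/d[2]
E
python3 - <<'E'
from fit import *
p=np.load('w2.npy',allow_pickle=True).item()
T=Td(np.radians(-73.9),[0.5176,-.1452,.0647])
for u,v,h in [(307.4,125,.012),(307.7,183.7,.012),(307.5,265.8,.042),(244.5,77.4,0),(358,77.4,0),(256,272,0),(351,273.5,0)]: print(ondeck(p,T,u,v,h)*1000)
im=p['image'];g=cv2.cvtColor(im,cv2.COLOR_RGB2GRAY)
print(g[115:136,300:316]); print(g[174:196,300:316])
E
```

```text
[ -0.1635 -30.1633  12.    ]
[-0.0314 27.835  12.    ]
[ -0.0047 105.3277  42.    ]
[ 60.5622 -74.3704   0.    ]
[-48.9609 -74.1292   0.    ]
[ 62.0202 136.6873   0.    ]
[-49.9633 138.5074   0.    ]
[[168 168 166 167 167 166 166 145 144 143 142 141 143 144 144 170]
 [167 167 168 166 166 167 168 145 143 143 142 142 143 143 144 169]
 [166 166 167 167 167 143 140 113 109 109 129 142 143 141 144 170]
 [167 166 167 154 120 105 106  86  83  85  93 107 130 143 144 168]
 [165 166 154 114  95  85  84 102  88  81  79  83  95 119 143 170]
 [168 166 114  94  93 138 193 178 163 135 104  80  79  88 131 168]
 [168 130  94  92 151 210 221 215 211 188 138  99  78  76 114 167]
 [168 101  92 162 217 222 222 223 222 216 189 133  97  66  77 165]
 [155  97  92 215 226 221 220 221 222 222 216 173 102  62  70 124]
 [149  95 121 235 228 225 222 219 220 221 223 200 129  73  72 102]
 [150  96 131 236 224 226 226 223 220 219 220 207 142  78  73 101]
 [150  96 104 237 220 220 225 226 225 221 220 203 136  79  74 115]
 [162  99  93 193 226 220 220 224 226 226 222 179 108  75  75 118]
 [166 126  94 117 205 223 221
[... 1282 characters left out ...]
 218 220 213 143  77  73 123]
 [168 162  98 182 228 221 223 223 220 216 217 207 138  78  84 128]
 [167 168 141 118 227 217 218 222 223 222 217 189 107  76 110 131]
 [165 168 162 124 177 221 216 216 220 223 201 149  82 107 129 133]
 [165 166 165 158 148 182 188 199 200 188 146 131 151 132 132 133]
 [165 164 165 164 162 166 167 171 170 152 157 158 167 160 161 160]
 [165 167 165 165 165 163 163 163 163 159 164 165 168 168 169 168]
 [166 166 166 164 164 165 164 163 165 165 164 167 168 168 169 169]
 [165 165 165 164 164 165 164 164 164 165 166 167 167 168 169 168]
 [165 167 164 165 165 165 165 164 165 165 166 168 168 167 168 168]
 [166 166 165 166 164 164 163 165 164 165 165 166 168 168 168 168]]
```

```bash
python3 - <<'E'
from h import *
Rd=R.from_euler('z',106,degrees=True).as_matrix()@np.diag([1,-1,-1.])
goto([0.60,0.19,0.18],Rd)
E
```

```text
slide [34.16, 8.5, -1.87] rot [-0.5187, 0.0016, -0.0045] rows>=8.5
```

Call:
play_rows(
  slide=[
    [2, 0, -1],
    [5, 0.8, -1.5],
    [9, 1.8, -1.9],
    [13, 3, -1.9],
    [17, 4, -1.9],
    [21, 5, -1.9],
    [25, 6, -1.9],
    [29, 7, -1.9],
    [32, 8, -1.9],
    [34, 8.5, -1.9],
    [34.2, 8.5, -1.9],
    [34.2, 8.5, -1.9],
  ],
  delta_rot=[
    [0, 0, 0],
    [-0.08, 0, 0],
    [-0.15, 0, 0],
    [-0.22, 0, 0],
    [-0.29, 0, 0],
    [-0.35, 0, 0],
    [-0.41, 0, 0],
    [-0.47, 0, 0],
    [-0.5, 0, 0],
    [-0.519, 0, 0],
    [-0.519, 0, 0],
    [-0.519, 0, 0],
  ],
)

```text
time: 5.6
tool_pos: [0.5994, 0.1917, 0.1821]
tcp_rot: [1.891, 2.505, 0.0]
wrist_force: [-0.3, -0.7, -0.5]
width: 1.004
```

```bash
python3 - <<'E'
from h import *
np.set_printoptions(precision=4,suppress=True)
s=read_state(); print(s['time'],s['q'],s['tool_pos'])
p=cam('wrist','w3.png')
for l in landmark_of('cover',p)[:3]:
        u,v=l['at']; print(round(l['conf'],2),np.round(l['at'],1),onz(p,u,v,0))
np.save('w3.npy',{k:p[k] for k in p},allow_pickle=True)
E
```

```text
5.6 [ 0.2714  0.218   1.7684 -0.003   1.153  -0.0049] [0.5994 0.1917 0.1821]
0.78 [319.1 187.8] [0.6062 0.1916 0.    ]
```

View pics/w3.png

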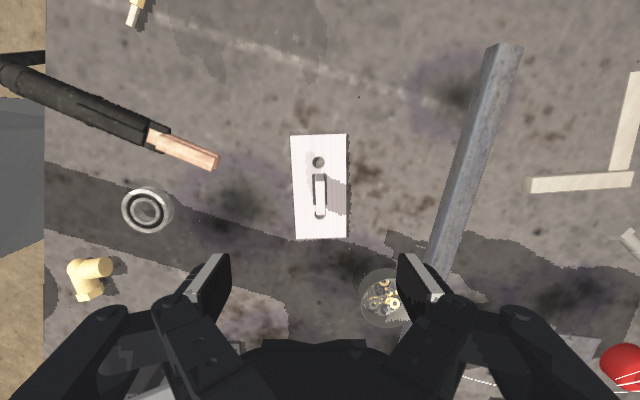

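```bash
python3 - <<'E'
from fit import *
p=np.load('w3.npy',allow_pickle=True).item()
im=p['image'];g=cv2.cvtColor(im,cv2.COLOR_RGB2GRAY)
a=cv2.resize(im[125:250,270:370],None,fx=4.6,fy=4.6,interpolation=cv2.INTER_CUBIC)
cv2.imwrite('pics/w3a.png',a[:,:,::-1])
m=np.zeros_like(g);m[125:250,280:360]=(g[125:250,280:360]>175)
m=cv2.morphologyEx(m,cv2.MORPH_OPEN,np.ones((3,3)))
c=max(cv2.findContours(m,cv2.RETR_EXTERNAL,cv2.CHAIN_APPROX_NONE)[0],key=cv2.contourArea)[:,0]
W=np.array([onz(p,u,v,.006)[:2] for u,v in c])*1000
r=cv2.minAreaRect(W.astype(np.float32));print(r, cv2.boxPoints(r))
h=cv2.convexHull(c)[:,0];print(h.tolist())
E
```

```text
((605.5997924804688, 191.67050170898438), (59.49631881713867, 120.5311050415039), 17.735095977783203) [[558.9075 240.0101]
 [595.6233 125.2073]
 [652.2921 143.3309]
 [615.5763 258.1337]]
[[345, 134], [345, 237], [319, 238], [296, 238], [295, 230], [294, 214], [290, 146], [290, 136], [292, 135], [319, 134]]
```

View pics/w3a.png

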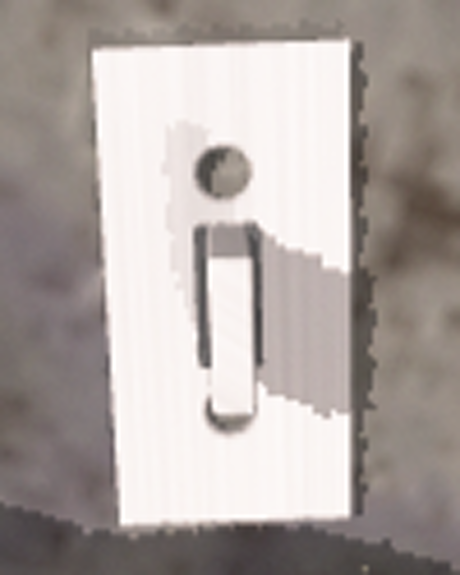

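```bash
python3 - <<'E'
from fit import *
p=np.load('w3.npy',allow_pickle=True).item()
print(onz(p,319.8,197.6,.045), onz(p,317.8,162,.006))
Rd=R.from_euler('z',107.7,degrees=True).as_matrix()@np.diag([1,-1,-1.])
goto([0.6056,0.1917,0.02],Rd)
E
```

```text
[0.6057 0.1923 0.045 ] [0.5962 0.2206 0.006 ]
slide [0.08, 0.52, 16.17] rot [0.0018, 0.0033, -0.0338] rows>=3.9
```

Call:
play_rows(
  slide=[
    [0.1, 0.3, 2.5],
    [0.1, 0.5, 5.5],
    [0.1, 0.55, 9],
    [0.1, 0.55, 12],
    [0.1, 0.55, 14],
    [0.1, 0.55, 15.3],
    [0.1, 0.55, 16],
    [0.1, 0.55, 16.2],
    [0.1, 0.55, 16.2],
  ],
  delta_rot=[
    [0, 0, -0.02],
    [0, 0, -0.034],
    [0, 0, -0.034],
    [0, 0, -0.034],
    [0, 0, -0.034],
    [0, 0, -0.034],
    [0, 0, -0.034],
    [0, 0, -0.034],
    [0, 0, -0.034],
  ],
)

```text
time: 6.45
tool_pos: [0.6068, 0.1915, 0.0204]
tcp_rot: [1.851, 2.533, 0.0]
wrist_force: [0.6, -1.0, 0.2]
width: 1.001
```

Call:
play_rows(
  slide=[
    [0, 0, 0],
    [0, 0, 0],
    [0, 0, 0],
    [0, 0, 0],
    [0, 0, 0],
    [0, 0, 0],
    [0, 0, 0],
    [0, 0, 0],
  ],
  delta_rot=[
    [0, 0, 0],
    [0, 0, 0],
    [0, 0, 0],
    [0, 0, 0],
    [0, 0, 0],
    [0, 0, 0],
    [0, 0, 0],
    [0, 0, 0],
  ],
  hand=0,
  force=60,
)

```text
time: 7.12
tool_pos: [0.607, 0.1917, 0.0208]
tcp_rot: [1.851, 2.533, 0.001]
wrist_force: [-0.1, 0.4, 4.0]
width: 0.111
```

```bash
python3 - <<'E'
from fit import *
s=read_state(); print(s)
print(R.from_rotvec(s['tcp_rot']).as_matrix())
p=cam('wrist','w4.png')
E
```

```text
{'time': 7.1167, 'q': array([ 0.2685,  0.4015,  1.8618, -0.0043,  0.8751, -0.0372]), 'joint_vel': array([-0.0003, -0.0002, -0.    , -0.0016, -0.0017, -0.0008]), 'joint_torque': array([ -0.1658, -49.8656, -28.5914,  -0.0648,  -0.3156,   0.0148]), 'tool_pos': array([0.607 , 0.1917, 0.0208]), 'tcp_rot': array([1.8512, 2.5326, 0.0008]), 'wrist_force': array([-0.1204,  0.3714,  4.0341]), 'torque': array([-0.0274,  0.2392,  0.043 ]), 'width': 0.11147652114045915}
[[-0.3035  0.9528  0.004 ]
 [ 0.9528  0.3035 -0.0023]
 [-0.0034  0.0031 -1.    ]]
```

View pics/w4.png

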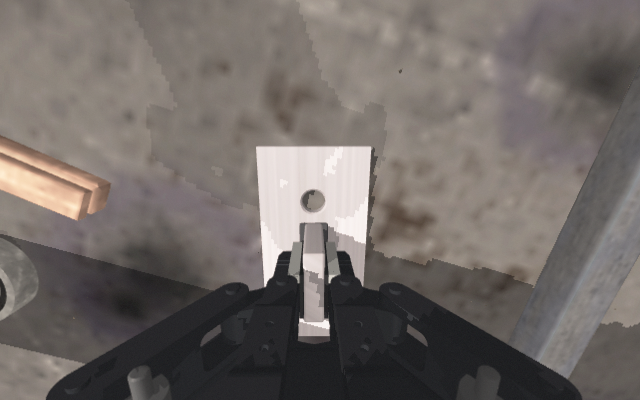

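```bash
python3 - <<'E'
from fit import *
s=read_state(); p=cam('wrist')
a=cv2.resize(p['image'][135:245,245:385],None,fx=5.5,fy=5.4,interpolation=cv2.INTER_CUBIC)
cv2.imwrite('pics/w4a.png',a[:,:,::-1])
np.save('w4.npy',{k:p[k] for k in p},allow_pickle=True)
W=np.eye(4);W[:3,:3]=R.from_rotvec(s['tcp_rot']).as_matrix();W[:3,3]=s['tool_pos'];Wi=np.linalg.inv(W)
for u,v in [(312.5,200.5),(256.5,146.5),(371.5,146.5)]:
    X=onz(p,u,v,.006); print(X,(Wi@np.append(X,1))[:3]*1000)
E
```

```text
[0.5967 0.221  0.006 ] [31.133  -0.9235 14.7199]
[0.5601 0.2401 0.006 ] [ 60.387  -29.9818  14.5301]
[0.6171 0.2582 0.006 ] [60.3392 29.8297 14.7173]
```

View pics/w4a.png

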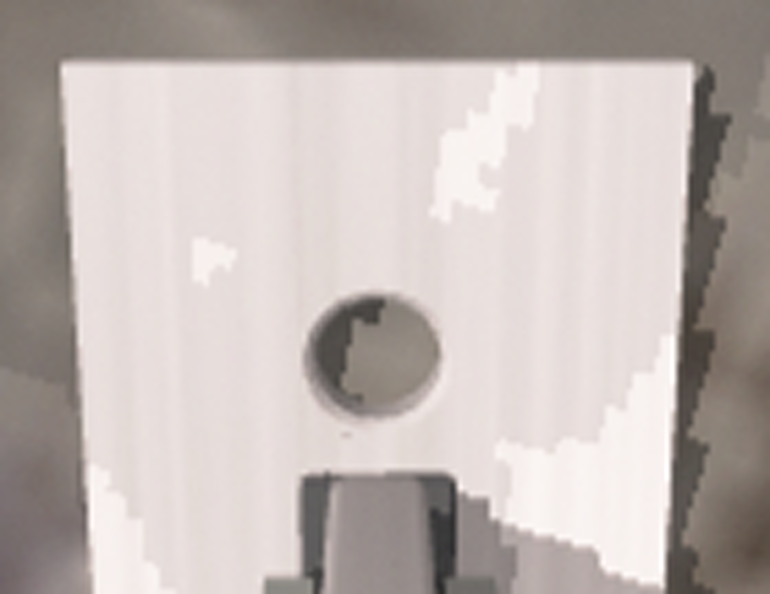

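```bash
cat >> fit.py <<'E'
DT=Td(np.radians(-73.9),np.array([0.5176,-.1452,.0647])-.0007*np.array([np.cos(np.radians(-73.9)),np.sin(np.radians(-73.9)),0]))
DR=np.c_[-DT[:3,1],-DT[:3,0],-DT[:3,2]]
def tcp_for(c): # cover origin in deck mm -> tcp world
    t=np.array([c[0]-.1,c[1]+.7,c[2]+20.8])/1000
    return (DT@np.append(t,1))[:3]
def deck(X): return (np.linalg.inv(DT)@np.append(X,1))[:3]*1000
E
python3 - <<'E'
from fit import *
g=tcp_for([0,105,75]);print(g)
goto([.607,.1917,.15],DR*0+R.from_rotvec(read_state()['tcp_rot']).as_matrix())
goto(g,DR)
E
```

```text
[ 0.5928 -0.2328  0.1476]
slide [-0.04, 0.04, -12.92] rot [0.0, 0.0, 0.0] rows>=3.1
slide [-40.06, -14.19, -12.59] rot [0.5267, 0.0104, 0.0258] rows>=10.6
```

Call:
play_rows(
  slide=[
    [0, 0, -1],
    [0, 0, -3.5],
    [0, 0, -7],
    [0, 0, -11],
    [-2, -1, -15],
    [-6, -2.3, -17],
    [-10, -3.7, -18],
    [-14, -5.2, -18],
    [-18, -6.6, -18],
    [-22, -8, -18],
    [-26, -9.4, -18],
    [-30, -10.8, -18],
  ],
  delta_rot=[
    [0, 0, 0],
    [0, 0, 0],
    [0, 0, 0],
    [0, 0, 0],
    [0.05, 0, 0],
    [0.11, 0, 0],
    [0.18, 0, 0.01],
    [0.25, 0, 0.01],
    [0.32, 0.01, 0.02],
    [0.39, 0.01, 0.02],
    [0.46, 0.01, 0.026],
    [0.52, 0.01, 0.026],
  ],
)

```text
time: 8.22
tool_pos: [0.5947, -0.1148, 0.2012]
tcp_rot: [-1.665, -2.213, 0.588]
wrist_force: [0.9, -0.2, -2.2]
width: 0.105
```

```bash
python3 - <<'E'
from fit import *
s=read_state();print(s['q'],s['time'],s['tool_pos'],s['width'],s['wrist_force'])
goto(tcp_for([0,105,75]),DR)
E
```

```text
[-0.1226  0.4747  1.4756 -0.197   1.6736 -0.3752] 8.2167 [ 0.5947 -0.1148  0.2012] 0.10450611587330133 [ 0.9005 -0.1951 -2.2054]
slide [-11.28, -0.33, 6.36] rot [0.004, -0.0004, -0.0003] rows>=3.1
```

Call:
play_rows(
  slide=[
    [-2, 0, 0.5],
    [-5, 0, 2],
    [-8, -0.1, 4],
    [-10, -0.2, 5.3],
    [-11, -0.3, 6.1],
    [-11.3, -0.3, 6.3],
    [-11.3, -0.3, 6.3],
    [-11.3, -0.3, 6.3],
  ],
  delta_rot=[
    [0.004, 0, 0],
    [0.004, 0, 0],
    [0.004, 0, 0],
    [0.004, 0, 0],
    [0.004, 0, 0],
    [0.004, 0, 0],
    [0.004, 0, 0],
    [0.004, 0, 0],
  ],
)

```text
time: 8.88
tool_pos: [0.5938, -0.2316, 0.1485]
tcp_rot: [-1.663, -2.211, 0.591]
wrist_force: [-0.0, 0.4, -2.8]
width: 0.105
```

```bash
python3 - <<'E'
from fit import *
s=read_state(); p=cam('wrist','w5.png');print(s['time'],s['tool_pos'],s['wrist_force'])
np.save('w5.npy',{k:p[k] for k in p},allow_pickle=True)
a=cv2.resize(p['image'][0:200,230:400],None,fx=3,fy=3,interpolation=cv2.INTER_CUBIC)
cv2.imwrite('pics/w5a.png',a[:,:,::-1])
for l in landmark_of('stud_1',p)[:3]: print(l, deck(pt(p,*l['at'])),ondeck(p,DT,*l['at'],.012)*1000)
for c in [(0,-30,12),(0,30,12)]: print(proj(p,(DT@np.append(np.array(c)/1000,1))[:3]))
E
```

```text
8.8833 [ 0.5938 -0.2316  0.1485] [-0.028   0.3572 -2.7569]
{'at': [313.1, 117.6], 'conf': 0.72} [-0.2796 29.5368 12.2596] [-0.2796 29.5347 12.    ]
{'at': [314.2, 27.7], 'conf': 0.63} [ -1.091  -29.2439  12.4481] [ -1.0925 -29.3677  12.    ]
[312.6034  26.6519]
[312.7252 118.2537]
```

View pics/w5.png

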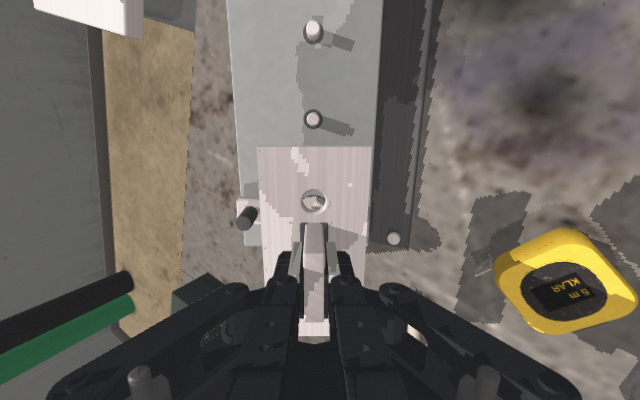

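View pics/w5a.png

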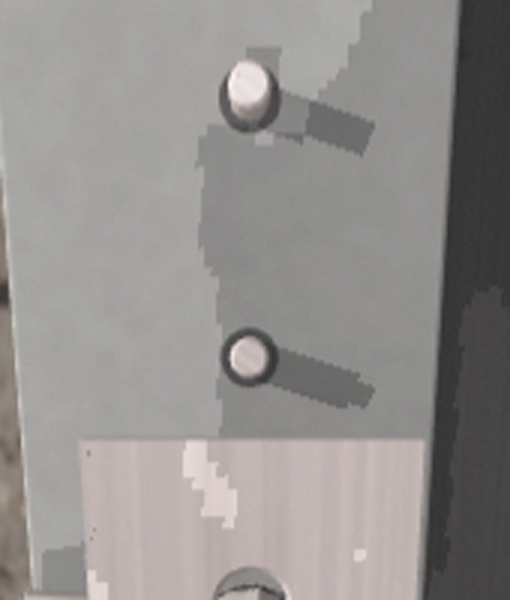

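```bash
python3 - <<'E'
from fit import *
goto(tcp_for([10,0,75]),DR)
goto(tcp_for([10,0,18]),DR)
E
```

```text
slide [10.41, -1.08, 0.21] rot [0.0018, 0.0008, 0.0008] rows>=2.5
slide [10.41, -1.09, 5.91] rot [0.0018, 0.0008, 0.0008] rows>=2.9
```

Call:
play_rows(
  slide=[
    [2, -0.3, 0],
    [5.5, -0.6, 0],
    [8.5, -1, 0.1],
    [10.2, -1.1, 0.2],
    [10.4, -1.1, 1],
    [10.4, -1.1, 2.5],
    [10.4, -1.1, 4],
    [10.4, -1.1, 5],
    [10.4, -1.1, 5.6],
    [10.4, -1.1, 5.9],
    [10.4, -1.1, 5.9],
    [10.4, -1.1, 5.9],
  ],
  delta_rot=[
    [0.002, 0.001, 0.001],
    [0.002, 0.001, 0.001],
    [0.002, 0.001, 0.001],
    [0.002, 0.001, 0.001],
    [0.002, 0.001, 0.001],
    [0.002, 0.001, 0.001],
    [0.002, 0.001, 0.001],
    [0.002, 0.001, 0.001],
    [0.002, 0.001, 0.001],
    [0.002, 0.001, 0.001],
    [0.002, 0.001, 0.001],
    [0.002, 0.001, 0.001],
  ],
)

```text
time: 9.98
tool_pos: [0.5286, -0.1426, 0.1038]
tcp_rot: [-1.664, -2.211, 0.592]
wrist_force: [-0.5, -0.0, -1.8]
width: 0.111
```

```bash
python3 - <<'E'
from fit import *
s=read_state();print(s['time'],s['wrist_force'],s['torque'],deck(s['tool_pos'])-[-.1,.7,20.8])
goto(tcp_for([10,0,12]),DR)
p=cam('wrist','w6.png')
E
```

```text
9.9833 [-0.4644 -0.0277 -1.8107] [ 0.1428 -0.4501 -0.0297] [ 9.9065  0.5358 18.6781]
slide [0.05, -0.01, 0.67] rot [0.0006, 0.0, -0.0006] rows>=0.2
```

View pics/w6.png

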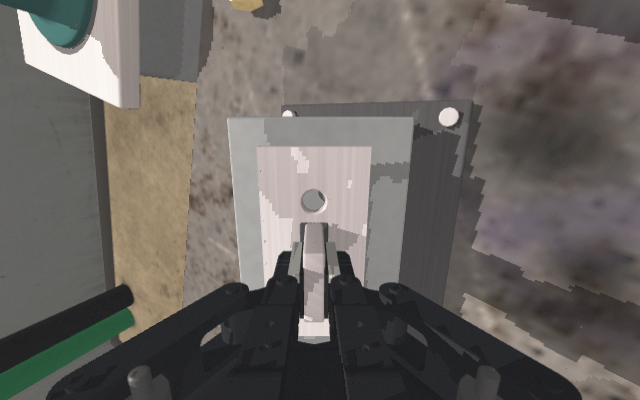

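Call:
play_rows(
  slide=[
    [0.05, 0, 0.2],
    [0.05, 0, 0.4],
    [0.05, 0, 0.55],
    [0.05, 0, 0.65],
    [0.05, 0, 0.7],
    [0.05, 0, 0.72],
    [0.05, 0, 0.72],
  ],
  delta_rot=[
    [0, 0, 0],
    [0, 0, 0],
    [0, 0, 0],
    [0, 0, 0],
    [0, 0, 0],
    [0, 0, 0],
    [0, 0, 0],
  ],
)

```text
time: 10.62
tool_pos: [0.5256, -0.143, 0.0984]
tcp_rot: [-1.665, -2.212, 0.591]
wrist_force: [1.1, 1.9, 1.6]
width: 0.109
```

```bash
python3 - <<'E'
from fit import *
s=read_state();print(s['time'],DT[:3,:3].T@s['wrist_force'],s['torque'],deck(s['tool_pos'])-[-.1,.7,20.8])
E
```

```text
10.6167 [-0.5791 -1.4702  2.1566] [ 0.172  -0.3203 -0.0762] [ 9.7775  0.0922 12.5132]
```

Call:
play_rows(
  slide=[
    [0, 0.1, 0.02],
    [0, 0.2, 0.02],
    [0, 0.3, 0.02],
    [0, 0.4, 0.02],
    [0, 0.5, 0.02],
    [0, 0.6, 0.02],
    [0, 0.7, 0.02],
    [0, 0.8, 0.02],
    [0, 0.85, 0.02],
    [0, 0.85, 0.02],
  ],
  delta_rot=[
    [0, 0, 0],
    [0, 0, 0],
    [0, 0, 0],
    [0, 0, 0],
    [0, 0, 0],
    [0, 0, 0],
    [0, 0, 0],
    [0, 0, 0],
    [0, 0, 0],
    [0, 0, 0],
  ],
)

```text
time: 11.45
tool_pos: [0.5323, -0.1407, 0.0931]
tcp_rot: [-1.664, -2.211, 0.591]
wrist_force: [0.3, 0.1, -2.9]
width: 0.11
```

```bash
python3 - <<'E'
from fit import *
s=read_state();print(s['time'],DT[:3,:3].T@s['wrist_force'],s['torque'],deck(s['tool_pos'])-[-.1,.7,20.8])
goto(tcp_for([0,0,12]),DR)
p=cam('wrist','w7.png')
E
```

```text
11.45 [-1.7091  0.0081 -2.3467] [ 0.1021 -0.4709 -0.0112] [ 0.9954 -0.225  11.4337]
slide [-0.02, 0.1, -0.06] rot [0.0013, -0.0002, -0.0005] rows>=0.0
```

View pics/w7.png

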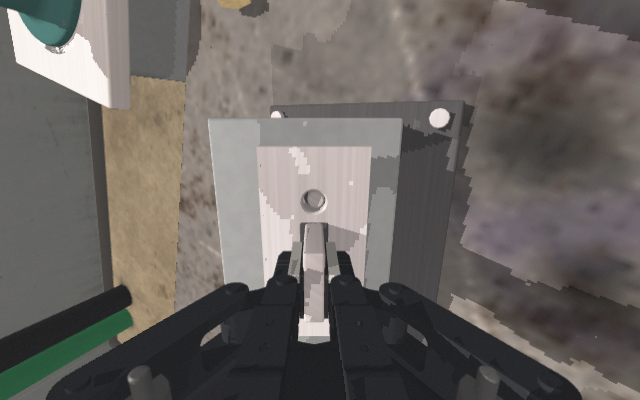

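Call:
play_rows(
  slide=[
    [0, 0.05, 0.1],
    [0, 0.08, 0.2],
    [0, 0.1, 0.3],
    [0, 0.1, 0.4],
    [0, 0.1, 0.5],
    [0, 0.1, 0.5],
  ],
  delta_rot=[
    [0, 0, 0],
    [0, 0, 0],
    [0, 0, 0],
    [0, 0, 0],
    [0, 0, 0],
    [0, 0, 0],
  ],
)

```text
time: 12.0
tool_pos: [0.5304, -0.1413, 0.0881]
tcp_rot: [-1.664, -2.211, 0.592]
wrist_force: [-0.1, 0.5, -2.2]
width: 0.106
```

```bash
python3 - <<'E'
from fit import *
s=read_state();print(s['time'],DT[:3,:3].T@s['wrist_force'],s['torque'],deck(s['tool_pos'])-[-.1,.7,20.8])
goto(tcp_for([0,0,0]),DR)
E
```

```text
12.0 [-1.1351 -0.5609 -1.8983] [ 0.0733 -0.4687  0.0132] [ 0.2319 -0.2518  6.1386]
slide [-0.03, 0.02, 0.61] rot [0.0007, -0.0003, -0.0004] rows>=0.1
```

Free; studs are in the holes. Lower the rest.

Call:
play_rows(
  slide=[
    [0, 0, 0.15],
    [0, 0, 0.3],
    [0, 0, 0.42],
    [0, 0, 0.52],
    [0, 0, 0.6],
    [0, 0, 0.63],
    [0, 0, 0.65],
    [0, 0, 0.65],
  ],
  delta_rot=[
    [0, 0, 0],
    [0, 0, 0],
    [0, 0, 0],
    [0, 0, 0],
    [0, 0, 0],
    [0, 0, 0],
    [0, 0, 0],
    [0, 0, 0],
  ],
)

```text
time: 12.67
tool_pos: [0.5277, -0.142, 0.0832]
tcp_rot: [-1.664, -2.211, 0.591]
wrist_force: [0.0, 2.5, 2.9]
width: 0.105
```

```bash
python3 - <<'E'
from fit import *
s=read_state();print(s['time'],DT[:3,:3].T@s['wrist_force'],s['torque'],deck(s['tool_pos'])-[-.1,.7,20.8])
E
```

```text
12.6667 [ 0.8493 -2.3623  2.8533] [ 0.1648 -0.0862 -0.0913] [ 0.1819 -0.3148  0.496 ]
```

Call:
play_rows(
  slide=[
    [0, 0, 0.05],
    [0, 0, 0.05],
    [0, 0, 0.05],
    [0, 0, 0],
    [0, 0, 0],
    [0, 0, 0],
  ],
  delta_rot=[
    [0, 0, 0],
    [0, 0, 0],
    [0, 0, 0],
    [0, 0, 0],
    [0, 0, 0],
    [0, 0, 0],
  ],
  hand=0.5,
)

```text
time: 13.17
tool_pos: [0.5276, -0.1421, 0.0831]
tcp_rot: [-1.664, -2.211, 0.591]
wrist_force: [-0.3, -0.0, -0.7]
width: 0.499
```

Call:
play_rows(
  slide=[
    [0, 0, -0.5],
    [0, 0, -2],
    [0, 0, -4],
    [0, 0, -7],
    [0, 0, -10],
    [-1, 0, -12],
    [-2, 0, -13],
    [-2, 0, -13],
    [-2, 0, -13],
  ],
  delta_rot=[
    [0, 0, 0],
    [0, 0, 0],
    [0, 0, 0],
    [0, 0, 0],
    [0, 0, 0],
    [0, 0, 0],
    [0, 0, 0],
    [0, 0, 0],
    [0, 0, 0],
  ],
)

```text
time: 13.92
tool_pos: [0.596, -0.1434, 0.1962]
tcp_rot: [-1.666, -2.212, 0.59]
wrist_force: [-0.1, 0.4, 0.2]
width: 0.499
```

```bash
python3 - <<'E'
from fit import *
s=read_state(); p=cam('wrist','w8.png');print(s['time'],deck(s['tool_pos']),s['wrist_force'],s['width'])
np.save('w8.npy',{k:p[k] for k in p},allow_pickle=True)
for n in ['bolt_end','strap_post','nut_top']:
    for l in landmark_of(n,p)[:2]: print(n,l, ondeck(p,DT,*l['at'],.042)*1000)
# cover top height
Z=[[round(float(deck(pt(p,u,v))[2]),1) for u in range(270,370,6)] for v in range(90,260,12)]
print(np.array(Z))
E
```

```text
13.9167 [  0.1146  20.673  151.7952] [-0.0749  0.3635  0.2324] 0.4990727947080487
bolt_end {'at': [314.1, 289.4], 'conf': 0.67} [ -0.3131 108.4156  42.    ]
strap_post {'at': [264.8, 282.1], 'conf': 0.87} [48.2522 99.9648 42.    ]
nut_top {'at': [314.4, 281.9], 'conf': 0.57} [-0.6214 99.9234 42.    ]
[[-107.7 -102.9  -97.6  -93.4  -88.   -84.2  -80.3  -75.7  -71.   -66.2
   -61.4  -53.2  -47.9  -44.6  -40.9  -37.1  -34.2]
 [   1.     0.6   -0.2   -0.     0.6    0.4    0.4    0.5    0.1    0.3
     0.6    0.    -0.1   -0.1    0.6    0.4  -19.9]
 [   0.2    0.5    5.4    6.3    6.6    5.9    6.2    6.2    6.6    6.5
     5.8    6.3    5.6    0.1    0.2    0.2  -21.5]
 [   0.6    0.4    0.3    6.2    5.7    5.7    6.9    6.4    5.9    6.
     5.8    6.1    6.6    0.3    0.3    0.2  -33. ]
 [   0.3   -0.3    1.5    6.7    6.2    6.     6.1    1.4    6.1    6.1
     6.3    6.7    6.2    0.5   -0.3    0.1  -32.1]
 [   0.5    0.2    1.1    6.8    6.3    6.3    5.8   11.4    5.1    6.
     6.     6.3    5.9    0.1    0.3    0.1  -32. ]
 [  -0.     0.3    0.5    6.3    6.2    5.9    8.4   42.
[... 360 characters left out ...]
   6.3   45.2   44.8    5.8
     6.1    5.8    6.1    0.3    0.1   -0.5  -30.1]
 [   0.3    0.6    0.2    6.     6.5    6.3    6.3    6.1    6.1    6.2
     5.9    5.7    5.9    0.6    0.4   -1.8  -30. ]
 [  -0.     0.3    0.1    6.1    6.1    5.9    6.9    5.7    5.5    5.9
     6.     5.9    0.5   -0.3    0.5  -32.3  -29.6]
 [   0.    -0.3   -0.2    0.2   -0.5    0.2   -0.4    0.2    0.2    0.1
    -0.2   -0.    -0.    -0.    -0.1  -32.6  -28.4]
 [ 153.5   -0.2    0.2    0.3   -0.1    0.4   -0.3   -0.4    0.4   -0.3
    -0.1   -0.1   -0.3    0.2  150.3  153.3  152.9]
 [ 161.     1.3   -0.3   -0.3   -0.8    0.1    3.2    8.6    5.7   -0.4
    -0.1    0.6   -0.2    0.5  151.7  166.2  166.1]]
```

View pics/w8.png

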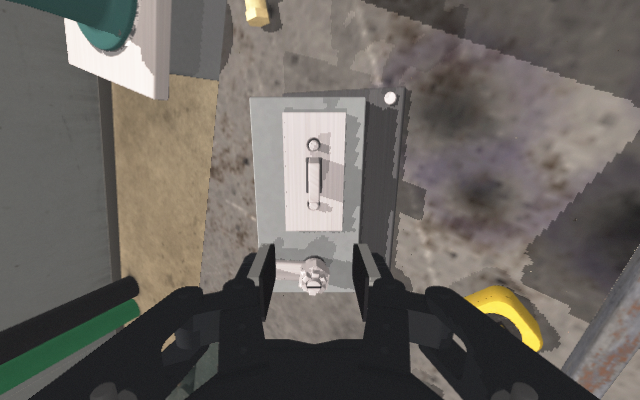

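```bash
python3 - <<'E'
from fit import *
def D(x,y,z): return (DT@np.append(np.array([x,y,z])/1000,1))[:3]
for t in [(49.5,100.5,75),(49.5,100.5,30)]:
    print(D(*t)); goto(D(*t),DR)
E
```

```text
[ 0.5401 -0.2426  0.1544]
slide [-8.1, -4.88, 7.43] rot [-0.0015, -0.0015, 0.0002] rows>=2.9
[ 0.5185 -0.2488  0.1154]
slide [-8.11, -4.87, 11.93] rot [-0.0015, -0.0015, 0.0002] rows>=3.7
```

Call:
play_rows(
  slide=[
    [-2, -1.3, 0.5],
    [-5, -3, 2],
    [-7.5, -4.5, 4],
    [-8.1, -4.9, 5.5],
    [-8.1, -4.9, 7],
    [-8.1, -4.9, 7.4],
    [-8.1, -4.9, 7.4],
  ],
  delta_rot=[
    [0, 0, 0],
    [0, 0, 0],
    [0, 0, 0],
    [0, 0, 0],
    [0, 0, 0],
    [0, 0, 0],
    [0, 0, 0],
  ],
  hand=0.32,
  force=25,
)

```text
time: 14.7
tool_pos: [0.538, -0.2421, 0.1528]
tcp_rot: [-1.659, -2.205, 0.593]
wrist_force: [-0.1, -0.2, -1.0]
width: 0.319
```

```bash
python3 - <<'E'
from fit import *
s=read_state(); p=cam('wrist','w9.png');print(s['time'],s['q'],deck(s['tool_pos']),s['wrist_force'],s['width'])
E
```

```text
14.7 [-0.3059  0.4626  1.5906 -0.2795  1.5447 -0.5141] [50.3714 99.399  72.6425] [-0.1469 -0.1804 -1.0004] 0.3185765560197081
```

View pics/w9.png

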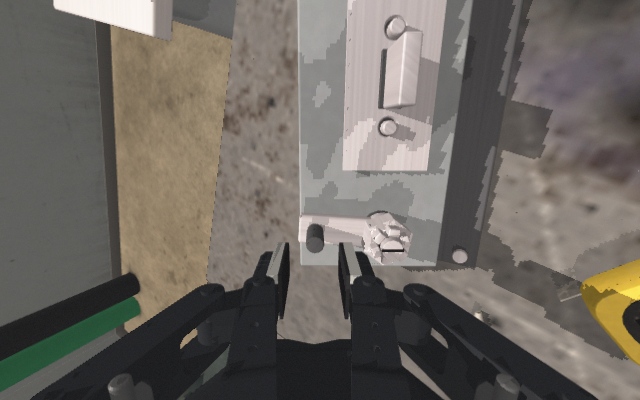

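Call:
play_rows(
  slide=[
    [-0.05, 0.05, 1],
    [-0.1, 0.08, 2],
    [-0.1, 0.08, 3],
    [-0.1, 0.08, 3.8],
    [-0.1, 0.08, 4.25],
    [-0.1, 0.08, 4.25],
    [-0.1, 0.08, 4.25],
  ],
  delta_rot=[
    [0, 0, 0],
    [0, 0, 0],
    [0, 0, 0],
    [0, 0, 0],
    [0, 0, 0],
    [0, 0, 0],
    [0, 0, 0],
  ],
)

```text
time: 15.33
tool_pos: [0.5192, -0.2485, 0.1165]
tcp_rot: [-1.659, -2.207, 0.593]
wrist_force: [-0.6, -0.0, -1.1]
width: 0.317
```

Call:
play_rows(
  slide=[
    [0, 0, 0],
    [0, 0, 0],
    [0, 0, 0],
    [0, 0, 0],
    [0, 0, 0],
  ],
  delta_rot=[
    [0, 0, 0],
    [0, 0, 0],
    [0, 0, 0],
    [0, 0, 0],
    [0, 0, 0],
  ],
  hand=0,
)

```text
time: 15.75
tool_pos: [0.5192, -0.2488, 0.1172]
tcp_rot: [-1.66, -2.206, 0.594]
wrist_force: [-1.7, -1.3, 5.3]
width: 0.126
```

```bash
python3 - <<'E'
from fit import *
s=read_state();d=deck(s['tool_pos']);print(s['time'],d,DT[:3,:3].T@s['wrist_force'],s['width'])
th0=np.arctan2(d[0],105-d[1]);r=np.hypot(d[0],105-d[1]);print(th0,r)
for i in range(1,12):
    th=th0*(1-i/11); x,y=50*np.sin(th),105-50*np.cos(th)
    # tool x=-y, tool y=-x, cm
    print([round(-(y-d[1])/10,2),round(-(x-d[0])/10,2),0],end=', ')
E
```

```text
15.75 [ 49.8232 100.6921  31.9009] [4.3444 0.7813 3.599 ] 0.12627238263268975
1.4845465971382727 50.009088130644656
[np.float64(0.67), np.float64(0.1), 0], [np.float64(1.31), np.float64(0.3), 0], [np.float64(1.93), np.float64(0.57), 0], [np.float64(2.5), np.float64(0.93), 0], [np.float64(3.02), np.float64(1.36), 0], [np.float64(3.47), np.float64(1.86), 0], [np.float64(3.86), np.float64(2.41), 0], [np.float64(4.16), np.float64(3.01), 0], [np.float64(4.39), np.float64(3.65), 0], [np.float64(4.52), np.float64(4.31), 0], [np.float64(4.57), np.float64(4.98), 0],
```

Call:
play_rows(
  slide=[
    [0.33, 0.04, 0],
    [0.67, 0.1, 0],
    [1, 0.19, 0],
    [1.31, 0.3, 0],
    [1.63, 0.43, 0],
    [1.93, 0.57, 0],
    [2.22, 0.74, 0],
    [2.5, 0.93, 0],
    [2.77, 1.14, 0],
    [3.02, 1.36, 0],
    [3.02, 1.36, 0],
  ],
  delta_rot=[
    [0, 0, 0],
    [0, 0, 0],
    [0, 0, 0],
    [0, 0, 0],
    [0, 0, 0],
    [0, 0, 0],
    [0, 0, 0],
    [0, 0, 0],
    [0, 0, 0],
    [0, 0, 0],
    [0, 0, 0],
  ],
)

```text
time: 16.67
tool_pos: [0.5198, -0.2153, 0.1115]
tcp_rot: [-1.657, -2.201, 0.597]
wrist_force: [-6.5, 3.3, 7.8]
width: 0.124
```

```bash
python3 - <<'E'
from fit import *
s=read_state();d=deck(s['tool_pos']);print(s['time'],d,DT[:3,:3].T@s['wrist_force'],s['width'])
th0=np.arctan2(d[0],105-d[1]);r=np.hypot(d[0],105-d[1]);print(th0,r)
p=cam('wrist','w10.png')
for i in range(1,11):
    th=th0*(1-i/10); x,y=50*np.sin(th),105-50*np.cos(th)
    print([float(round(-(y-d[1])/10,2)),float(round(-(x-d[0])/10,2)),0],end=', ')
E
```

```text
16.6667 [38.3862 68.633  31.8873] [ 8.5666 -4.9875  4.0911] 0.12352493479236246
0.8124026243276878 52.87779818574192
[0.09, 0.5, 0], [0.34, 0.81, 0], [0.58, 1.15, 0], [0.78, 1.5, 0], [0.96, 1.86, 0], [1.1, 2.24, 0], [1.22, 2.63, 0], [1.3, 3.03, 0], [1.35, 3.43, 0], [1.36, 3.84, 0],
```

View pics/w10.png

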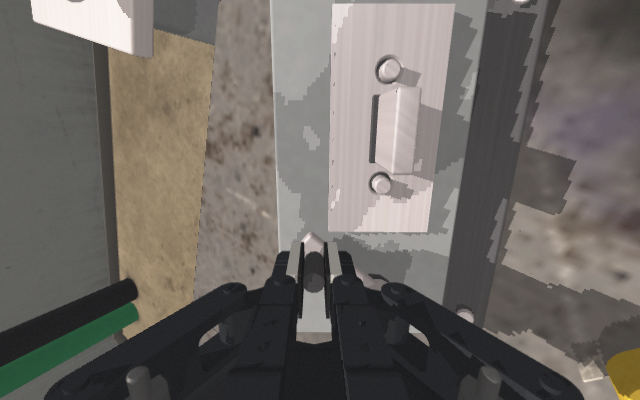

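Call:
play_rows(
  slide=[
    [0.1, 0.3, 0],
    [0.15, 0.5, 0],
    [0.34, 0.81, 0],
    [0.58, 1.15, 0],
    [0.78, 1.5, 0],
    [0.96, 1.86, 0],
    [1.1, 2.24, 0],
    [1.22, 2.63, 0],
    [1.3, 3.03, 0],
    [1.35, 3.43, 0],
    [1.36, 3.75, 0],
    [1.36, 3.8, 0],
  ],
  delta_rot=[
    [0, 0, 0],
    [0, 0, 0],
    [0, 0, 0],
    [0, 0, 0],
    [0, 0, 0],
    [0, 0, 0],
    [0, 0, 0],
    [0, 0, 0],
    [0, 0, 0],
    [0, 0, 0],
    [0, 0, 0],
    [0, 0, 0],
  ],
)

```text
time: 17.72
tool_pos: [0.5467, -0.1885, 0.0921]
tcp_rot: [-1.654, -2.196, 0.59]
wrist_force: [-3.5, 9.9, 6.5]
width: 0.126
```

```bash
python3 - <<'E'
from fit import *
s=read_state();d=deck(s['tool_pos']);print(s['time'],d,DT[:3,:3].T@s['wrist_force'],s['width'])
p=cam('wrist','w11.png')
E
```

```text
17.7167 [-0.114  50.4122 31.7416] [  3.8102 -10.4647   5.326 ] 0.12614466919739964
```

View pics/w11.png

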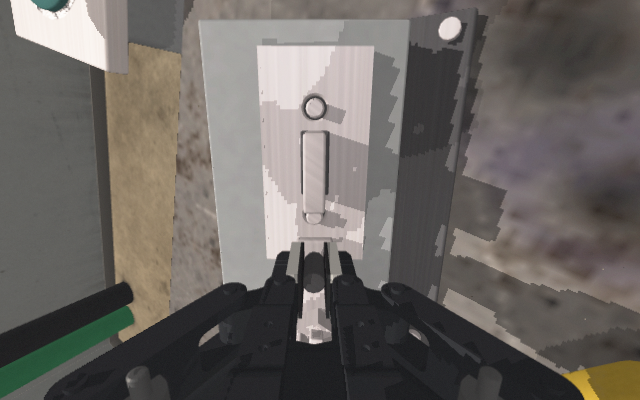

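Call:
play_rows(
  slide=[
    [-0.2, 0.1, 0],
    [-0.4, 0.2, 0],
    [-0.4, 0.25, 0],
    [-0.4, 0.25, 0],
  ],
  delta_rot=[
    [0, 0, 0],
    [0, 0, 0],
    [0, 0, 0],
    [0, 0, 0],
  ],
)

```text
time: 18.1
tool_pos: [0.5469, -0.1884, 0.092]
tcp_rot: [-1.65, -2.188, 0.589]
wrist_force: [-9.4, 7.8, 11.9]
width: 0.123
```

```bash
python3 - <<'E'
from fit import *
s=read_state();d=deck(s['tool_pos']);print(s['time'],d,DT[:3,:3].T@s['wrist_force'],s['width'])
E
```

```text
18.1 [-0.347  50.3668 31.7379] [ 11.8945 -10.1519   6.8395] 0.12327512023481554
```

Call:
play_rows(
  slide=[
    [0, 0, 0],
    [0, 0, 0],
    [0, 0, 0],
    [0, 0, 0],
    [0, 0, -1],
    [0, 0, -3],
    [0, 0, -6],
    [0, 0, -9],
    [1, 0, -10],
    [1, 0, -10],
    [1, 0, -10],
  ],
  delta_rot=[
    [0, 0, 0],
    [0, 0, 0],
    [0, 0, 0],
    [0, 0, 0],
    [0, 0, 0],
    [0, 0, 0],
    [0, 0, 0],
    [0, 0, 0],
    [0, 0, 0],
    [0, 0, 0],
    [0, 0, 0],
  ],
  hand=0.35,
)

```text
time: 19.02
tool_pos: [0.5945, -0.1659, 0.178]
tcp_rot: [-1.649, -2.189, 0.588]
wrist_force: [-0.4, 0.5, -1.1]
width: 0.351
```

```bash
python3 - <<'E'
from fit import *
s=read_state(); p=cam('wrist','w12.png');print(s['time'],s['q'],deck(s['tool_pos']),s['wrist_force'],s['width'])
np.save('w12.npy',{k:p[k] for k in p},allow_pickle=True)
for n in ['bolt_end','strap_post']:
    for l in landmark_of(n,p)[:2]: print(n,l, ondeck(p,DT,*l['at'],.042)*1000)
E
```

```text
19.0167 [-0.1931  0.5207  1.4592 -0.2194  1.6572 -0.436 ] [ -2.3713  41.9494 132.2038] [-0.364   0.5258 -1.1012] 0.3510912041531657
strap_post {'at': [315.1, 227.8], 'conf': 0.74} [-2.0759 54.5194 42.    ]
```

View pics/w12.png

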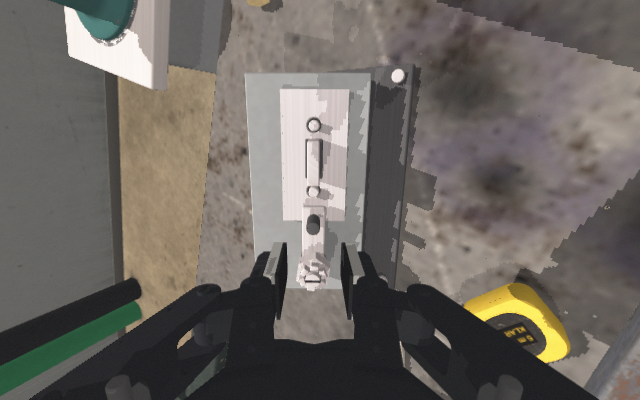

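```bash
python3 - <<'E'
from fit import *
def D(x,y,z): return (DT@np.append(np.array([x,y,z])/1000,1))[:3]
print(D(0,122,95)); goto(D(0,122,95),DR)
E
```

```text
[ 0.5969 -0.2486  0.147 ]
slide [-8.09, -0.13, 3.27] rot [-0.0204, -0.0222, 0.0039] rows>=2.1
```

Call:
play_rows(
  slide=[
    [-2, 0, 0.5],
    [-5, 0, 1.5],
    [-7.5, -0.1, 2.8],
    [-8.1, -0.1, 3.3],
    [-8.1, -0.1, 3.3],
    [-8.1, -0.1, 3.3],
  ],
  delta_rot=[
    [-0.01, -0.01, 0],
    [-0.02, -0.022, 0.004],
    [-0.02, -0.022, 0.004],
    [-0.02, -0.022, 0.004],
    [-0.02, -0.022, 0.004],
    [-0.02, -0.022, 0.004],
  ],
  hand=0.6,
)

```text
time: 19.67
tool_pos: [0.5955, -0.249, 0.1451]
tcp_rot: [-1.662, -2.206, 0.593]
wrist_force: [-0.2, 0.1, 0.3]
width: 0.601
```

```bash
python3 - <<'E'
from fit import *
s=read_state(); p=cam('wrist','w13.png');print(s['time'],s['q'],deck(s['tool_pos']),s['wrist_force'],s['width'])
np.save('w13.npy',{k:p[k] for k in p},allow_pickle=True)
im=p['image']
a=cv2.resize(im[170:250,260:370],None,fx=7,fy=7,interpolation=cv2.INTER_CUBIC)
cv2.imwrite('pics/w13a.png',a[:,:,::-1])
for h in [(0,105,42),(0,55,42),(0,105,30)]: print(proj(p,(DT@np.append(np.array(h)/1000,1))[:3]))
E
```

```text
19.6667 [-0.2923  0.5678  1.4474 -0.2734  1.5816 -0.511 ] [  0.2622 122.0004  92.6438] [-0.1989  0.1221  0.3063] 0.6006355782253694
[314.4648 206.2921]
[314.4189 131.054 ]
[314.4516 201.4923]
```

View pics/w13.png

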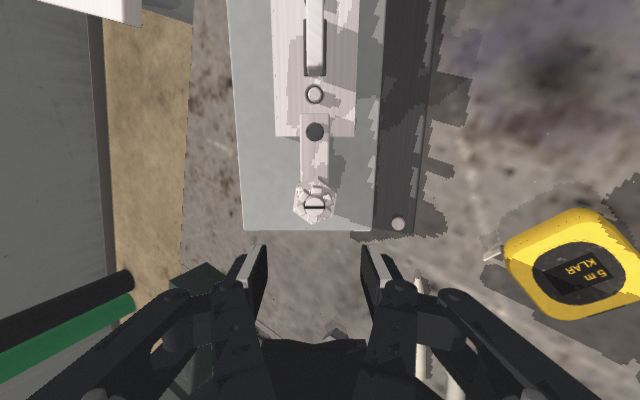

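View pics/w13a.png

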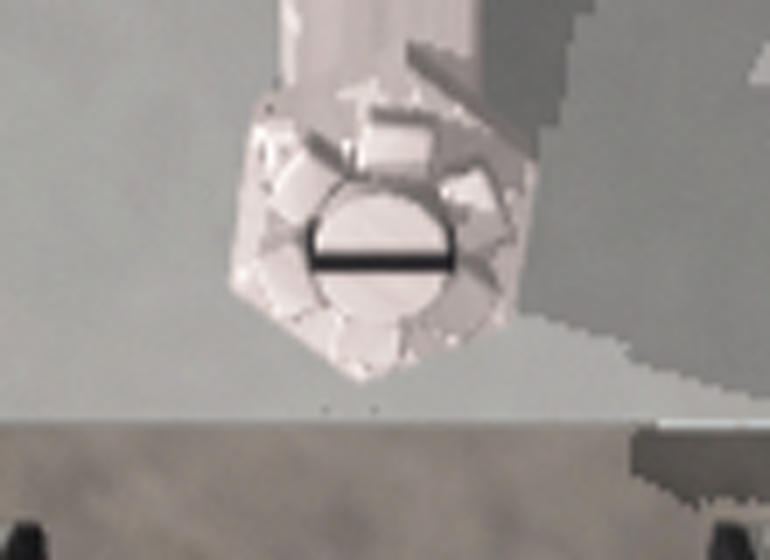

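```bash
python3 - <<'E'
from fit import *
p=np.load('w13.npy',allow_pickle=True).item()
H=np.array(p['hand_eye'])
for (u,v) in [(263,246),(262,250),(258,255),(255,270),(366,246),(368,250),(371,260),(265,260),(364,260)]:
    d=p['depth'][v,u]; print(u,v,d,(H@np.append(ray(p,u,v)*d,1))[:3]*1000)
m=np.zeros((400,640));t=[]
f=p['depth']
vv,uu=np.nonzero((f>0)&(f<.17)&(np.arange(400)[:,None]<330))
P=np.array([(H@np.append(ray(p,u,v)*f[v,u],1))[:3]*1000 for u,v in zip(uu,vv)])
k=np.argsort(-P[:,2])[:12]; print(P[k])
# hex overlay fit
im=p['image'];g=cv2.cvtColor(im,cv2.COLOR_RGB2GRAY).astype(float)
for q in (5,6,7,8,9,10):
    c=[]
    for k in range(6):
        a=np.radians(90+60*k-q); X=np.array([np.cos(a)*17.32,105+np.sin(a)*17.32,30])
        c.append((proj(p,(DT@np.append(X/1000,1))[:3])+.5-[260,170])*7)
    print(q,np.round(c).astype(int).tolist())
E
```

```text
263 246 0.14654276 [ 10.8969 -26.5437  -0.1405]
262 250 0.14048511 [ 11.5833 -25.9589  -6.2603]
258 255 0.13575497 [ 11.3687 -27.0242 -11.2646]
255 270 0.12377589 [ 10.5581 -25.9906 -24.0195]
366 246 0.14611591 [11.039  26.9204 -0.5578]
368 250 0.14093006 [11.346  26.9539 -5.8812]
371 260 0.13052607 [ 11.5111  26.3302 -16.6969]
265 260 0.14863247 [  2.931  -25.8717  -0.3572]
364 260 0.14324777 [ 5.4557 25.3656 -5.2342]
[[143.4547 183.8234  63.8573]
 [143.3885 180.6364  63.7162]
 [142.3376 182.1361  63.6767]
 [142.8368 180.1101  63.6388]
 [143.3215 178.6563  63.5534]
 [142.2321 178.2403  63.4283]
 [142.7369 180.4513  63.3434]
 [141.1502 179.0557  63.3128]
 [141.6835 181.9424  63.296 ]
 [140.6151 179.1804  63.2795]
 [141.144  180.2457  63.276 ]
 [142.7051 180.9698  63.2433]]
5 [[371, 380], [519, 315], [537, 155], [399, 60], [246, 131], [235, 291]]
6 [[368, 380], [518, 317], [538, 158], [402, 61], [248, 128], [234, 289]]
7 [[365, 379], [516, 319], [540, 161], [405, 61], [249, 126], [233, 286]]
8 [[362, 379], [514, 321], [541, 163], [408, 61], [251, 124], [232, 284]]
9 [[359, 379], [512, 323], [542, 166], [411, 62], [253, 122], [230, 281]]
10 [[356, 378], [511, 325], [543, 169], [414, 62], [255, 119], [229, 278]]
```

```bash
python3 - <<'E'
from fit import *
def D(x,y,z): return (DT@np.append(np.array([x,y,z])/1000,1))[:3]
Rn=DR@R.from_rotvec([0,0,.128]).as_matrix()
print((Rn[:,1]@DT[:3,:3]))
goto(D(0,105,60),Rn);goto(D(0,105,22.5),Rn)
E
```

```text
[-0.9918  0.1277 -0.    ]
slide [1.66, -0.0, 3.38] rot [-0.0017, -0.0017, 0.1279] rows>=1.0
slide [1.65, 0.0, 7.13] rot [-0.0017, -0.0017, 0.1279] rows>=1.8
```

Call:
play_rows(
  slide=[
    [0.8, 0, 0.3],
    [1.6, 0, 1],
    [1.65, 0, 2],
    [1.65, 0, 3.2],
    [1.65, 0, 3.4],
    [1.65, 0, 3.4],
  ],
  delta_rot=[
    [0, 0, 0.06],
    [0, 0, 0.128],
    [0, 0, 0.128],
    [0, 0, 0.128],
    [0, 0, 0.128],
    [0, 0, 0.128],
  ],
  hand=0.47,
)

```text
time: 20.22
tool_pos: [0.574, -0.2369, 0.1151]
tcp_rot: [-1.81, -2.113, 0.626]
wrist_force: [0.1, -0.2, 0.3]
width: 0.469
```

```bash
python3 - <<'E'
from fit import *
s=read_state(); p=cam('wrist','w14.png');print(s['time'],s['q'],deck(s['tool_pos']),s['wrist_force'],s['width'])
def D(x,y,z): return (DT@np.append(np.array([x,y,z])/1000,1))[:3]
Rn=DR@R.from_rotvec([0,0,.128]).as_matrix()
goto(D(0,105,22.5),Rn)
E
```

```text
20.2167 [-0.2851  0.5541  1.5286 -0.2711  1.5195 -0.3612] [  0.3514 104.464   58.0497] [ 0.0752 -0.1829  0.2722] 0.46863289628482513
slide [-0.01, 0.03, 3.65] rot [-0.0031, -0.002, 0.001] rows>=0.9
```

View pics/w14.png

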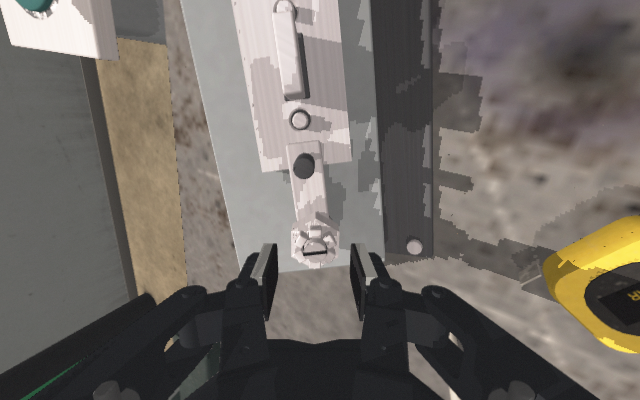

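Aligned with the nut between the jaws. Descend and grip.

Call:
play_rows(
  slide=[
    [0, 0, 1],
    [0, 0, 2],
    [0, 0.03, 2.8],
    [0, 0.03, 3.3],
    [0, 0.03, 3.6],
    [0, 0.03, 3.65],
    [0, 0.03, 3.65],
  ],
  delta_rot=[
    [0, 0, 0],
    [0, 0, 0],
    [0, 0, 0],
    [0, 0, 0],
    [0, 0, 0],
    [0, 0, 0],
    [0, 0, 0],
  ],
)

```text
time: 20.85
tool_pos: [0.5571, -0.2422, 0.084]
tcp_rot: [-1.812, -2.113, 0.625]
wrist_force: [0.6, 0.6, 0.9]
width: 0.467
```

```bash
python3 - <<'E'
from fit import *
s=read_state(); print(s['time'],deck(s['tool_pos']),s['wrist_force'],s['width'])
E
```

```text
20.85 [  0.0291 104.8601  22.2402] [0.6113 0.575  0.8607] 0.46727789341648523
```

Call:
play_rows(
  slide=[
    [0, 0, 0],
    [0, 0, 0],
    [0, 0, 0],
    [0, 0, 0],
    [0, 0, 0],
  ],
  delta_rot=[
    [0, 0, 0],
    [0, 0, 0],
    [0, 0, 0],
    [0, 0, 0],
    [0, 0, 0],
  ],
  hand=0,
  force=90,
)

```text
time: 21.27
tool_pos: [0.5577, -0.2422, 0.0847]
tcp_rot: [-1.813, -2.114, 0.625]
wrist_force: [0.9, 0.8, 3.6]
width: 0.328
```

```bash
cat >> fit.py <<'E'
def yaw():
    s=read_state(); M=DT[:3,:3].T@R.from_rotvec(s['tcp_rot']).as_matrix()
    y=-M[:,1]; return np.arctan2(-y[1],y[0])
E
python3 - <<'E'
from fit import *
s=read_state(); print(s['time'],deck(s['tool_pos']),DT[:3,:3].T@s['wrist_force'],DT[:3,:3].T@s['torque'],s['width'],'yaw',yaw())
E
```

```text
21.2667 [ -0.0909 105.0692  23.1501] [ 0.8464 -0.5003  3.6994] [-0.0782  0.1247 -0.0766] 0.3275670092533623 yaw 0.12731614981856004
```

Call:
play_rows(
  slide=[
    [0, 0, 0],
    [0, 0, 0],
    [0, 0, 0],
    [0, 0, 0],
    [0, 0, 0],
    [0, 0, 0],
    [0, 0, 0],
    [0, 0, 0],
    [0, 0, 0],
    [0, 0, 0],
    [0, 0, 0],
    [0, 0, 0],
  ],
  delta_rot=[
    [0, 0, 0.07],
    [0, 0, 0.14],
    [0, 0, 0.22],
    [0, 0, 0.3],
    [0, 0, 0.38],
    [0, 0, 0.46],
    [0, 0, 0.54],
    [0, 0, 0.62],
    [0, 0, 0.7],
    [0, 0, 0.76],
    [0, 0, 0.8],
    [0, 0, 0.8],
  ],
)

```text
time: 22.27
tool_pos: [0.5582, -0.2423, 0.0848]
tcp_rot: [-2.637, -1.312, 0.778]
wrist_force: [3.1, -1.8, 1.3]
width: 0.323
```

```bash
python3 - <<'E'
from fit import *
s=read_state(); print(s['time'],s['q'],deck(s['tool_pos']),DT[:3,:3].T@s['wrist_force'],DT[:3,:3].T@s['torque'],s['width'],'yaw',yaw(),'left',1.0472-yaw())
E
```

```text
22.2667 [-0.298   0.5594  1.5818 -0.2781  1.4569  0.4456] [ -0.4143 105.2961  23.4851] [-1.4938  2.6194  2.3749] [-0.3865  0.148   0.1505] 0.32266609845607147 yaw 0.9277700933221324 left 0.11942990667786746
```

Call:
play_rows(
  slide=[
    [0, 0, 0],
    [0, 0, 0],
    [0, 0, 0],
    [0, 0, 0],
    [0, 0, 0],
  ],
  delta_rot=[
    [0, 0, 0.04],
    [0, 0, 0.08],
    [0, 0, 0.12],
    [0, 0, 0.12],
    [0, 0, 0.12],
  ],
)

```text
time: 22.68
tool_pos: [0.5583, -0.2423, 0.0848]
tcp_rot: [-2.735, -1.165, 0.792]
wrist_force: [3.1, -0.5, 0.3]
width: 0.324
```

```bash
python3 - <<'E'
from fit import *
s=read_state(); print(s['time'],s['q'],deck(s['tool_pos']),DT[:3,:3].T@s['wrist_force'],DT[:3,:3].T@s['torque'],s['width'],'yaw',yaw(),'left',1.0472-yaw())
E
```

```text
22.6833 [-0.2981  0.5596  1.5816 -0.2779  1.4569  0.5636] [ -0.4848 105.3185  23.4982] [-2.3403  1.3862  1.676 ] [-0.557   0.083   0.1985] 0.3237040631511979 yaw 1.0459349077524254 left 0.0012650922475745396
```

Call:
play_rows(
  slide=[
    [0, 0, 0],
    [0, 0, 0],
    [0, 0, 0],
    [0, 0, -0.5],
    [0, 0, -2],
    [0, 0, -4],
    [0, 0, -6],
    [0, 0, -7],
    [0, 0, -7],
  ],
  delta_rot=[
    [0, 0, 0],
    [0, 0, 0],
    [0, 0, 0],
    [0, 0, 0],
    [0, 0, 0],
    [0, 0, 0],
    [0, 0, 0],
    [0, 0, 0],
    [0, 0, 0],
  ],
  hand=0.45,
)

```text
time: 23.43
tool_pos: [0.5944, -0.2329, 0.1481]
tcp_rot: [-2.74, -1.167, 0.787]
wrist_force: [-0.3, -0.3, 0.5]
width: 0.448
```

```bash
python3 - <<'E'
from fit import *
s=read_state(); print(s['time'],deck(s['tool_pos']),s['wrist_force'])
def D(x,y,z): return (DT@np.append(np.array([x,y,z])/1000,1))[:3]
goto(D(0,122,95),DR)
E
```

```text
23.4333 [ -1.1565 106.249   96.9811] [-0.2704 -0.2846  0.5281]
slide [-0.89, 1.31, 0.2] rot [0.0037, -0.0009, -1.0467] rows>=8.4
```

Call:
play_rows(
  slide=[
    [-0.2, 0.3, 0.1],
    [-0.4, 0.6, 0.2],
    [-0.6, 1, 0.2],
    [-0.9, 1.3, 0.2],
    [-0.9, 1.3, 0.2],
    [-0.9, 1.3, 0.2],
    [-0.9, 1.3, 0.2],
    [-0.9, 1.3, 0.2],
    [-0.9, 1.3, 0.2],
    [-0.9, 1.3, 0.2],
    [-0.9, 1.3, 0.2],
    [-0.9, 1.3, 0.2],
  ],
  delta_rot=[
    [0, 0, -0.1],
    [0, 0, -0.2],
    [0, 0, -0.3],
    [0, 0, -0.4],
    [0, 0, -0.5],
    [0, 0, -0.6],
    [0, 0, -0.7],
    [0, 0, -0.8],
    [0, 0, -0.9],
    [0, 0, -1],
    [0, 0, -1.047],
    [0, 0, -1.047],
  ],
)

```text
time: 24.43
tool_pos: [0.5957, -0.2485, 0.1457]
tcp_rot: [-1.661, -2.213, 0.59]
wrist_force: [-0.2, -0.1, 0.2]
width: 0.447
```

```bash
python3 - <<'E'
from fit import *
s=read_state(); p=cam('wrist','w15.png');print(s['time'],deck(s['tool_pos']),s['wrist_force'])
im=p['image']
o=proj(p,(DT@np.append(np.array([0,105,38])/1000,1))[:3]); u0,v0=int(o[0])-55,int(o[1])-40; print(o,u0,v0)
a=cv2.resize(im[v0:v0+80,u0:u0+110],None,fx=7,fy=7,interpolation=cv2.INTER_CUBIC)
cv2.imwrite('pics/w15a.png',a[:,:,::-1])
for q in (-4,-2,0,2,4):
    c=[]
    for k in range(6):
        an=np.radians(90+60*k-q); X=np.array([np.cos(an)*17.32,105+np.sin(an)*17.32,30])
        c.append((proj(p,(DT@np.append(X/1000,1))[:3])+.5-[u0,v0])*7)
    print(q,np.round(c).astype(int).tolist())
print(proj(p,(DT@np.append(np.array([0,55,42])/1000,1))[:3]))
E
```

```text
24.4333 [  0.3569 121.6062  93.339 ] [-0.185  -0.0774  0.165 ]
[314.3226 204.6886] 259 164
-4 [[401, 422], [538, 336], [530, 176], [379, 103], [240, 195], [254, 354]]
-2 [[396, 422], [535, 340], [533, 181], [385, 103], [242, 190], [251, 350]]
0 [[390, 422], [532, 345], [536, 185], [391, 103], [245, 185], [248, 345]]
2 [[384, 422], [529, 350], [539, 190], [397, 103], [248, 180], [245, 340]]
4 [[379, 422], [526, 354], [542, 196], [403, 103], [251, 176], [242, 335]]
[314.5113 131.428 ]
```

View pics/w15.png

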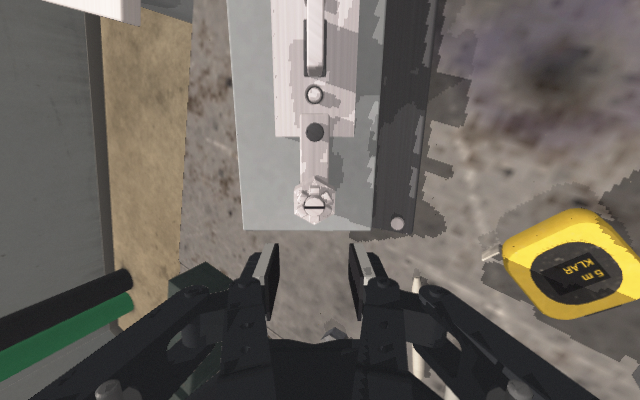

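View pics/w15a.png

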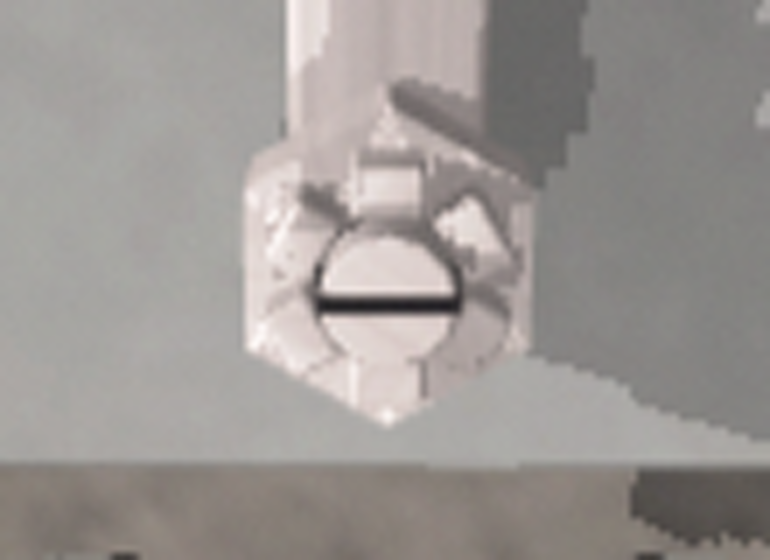

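```bash
python3 - <<'E'
from fit import *
p=cam('top'); a=cv2.resize(p['image'][120:290,190:450],None,fx=3,fy=3,interpolation=cv2.INTER_CUBIC)
cv2.imwrite('pics/topend.png',a[:,:,::-1])
print(read_state()['time'],finish_job())
E
```

```text
the job is handed in; nothing more can be done
24.5333 None
```

View pics/topend.png

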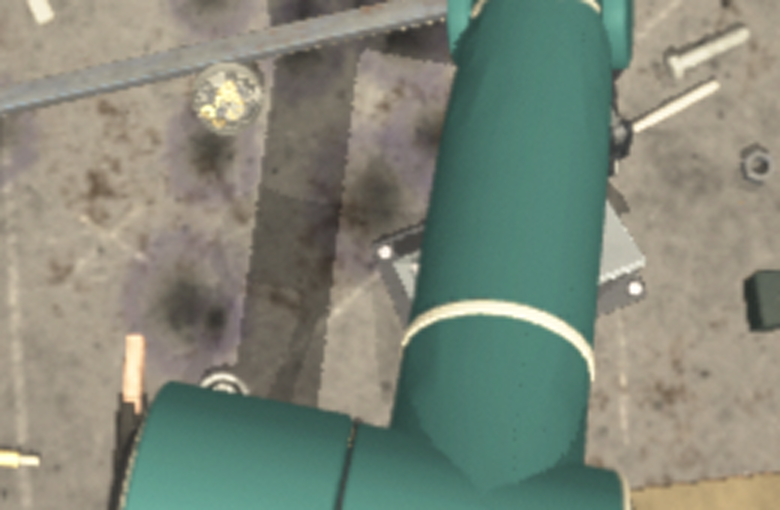

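The job is done in the order asked and handed in at 24.5 s, with the gripper clear of everything.

- **Cover:** I rested it on the stud tips about 10 mm uphill and slid it down until the force showed the holes dropping over the studs. Then I lowered it until it touched the deck. The depth picture after release reads about 6 mm above the deck's face all over the plate, so it lies flat.
- **Strap:** I swung it round by its post to the stop, where it held against about 12 N. In the last wrist picture the post is within 1 pixel (under 1 mm) of its computed home position.
- **Castle nut:** It started at about 0.13 rad, and I turned it clockwise until the tool angle read 1.046 rad. In the last picture the hexagon's corners and flats, and the crown's slots, line up with the saw cut to about 1 degree.

No check failed, and the readings taken between moves stayed under about 15 N. In the top picture taken just before hand-in, the arm covers the stand. The final state of the fitted parts therefore rests on the wrist pictures. I did not measure the bystanders again; I touched none of them, and the ones visible in the late pictures had not visibly moved.

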